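# Fill the spice caddy for the table

## Task

Get the spice caddy ready to carry to the table: lift its clear dust cover off and set it down flat on the bare slate, then stand every small spice jar and square tin that is out on the slate in the caddy, one upright in each free compartment, and stand the bamboo board from the rack upright in the slot at the back of the caddy. Set the things down rather than dropping them, keep the mill where it is in the caddy, and leave the mug, the green cup, the noodle box and the big jar alone.

Things in the scene. Friction and masses are not known exactly. Their poses are not given: they have to be found in the camera images.
- caddy: Fixed bamboo caddy. Origin on the slate under the middle of its 6 compartments, z up, x towards its board slot (about away from the robot), y along it. Base 8 thick, x -86 to 112, y -116 to 116. Compartments 60 x 60 inside, 2 rows (x = -34, 34) by 3 (y = -68, 0, 68), floor at z = 8; walls 8 thick, outer ones up to z = 42 (outer faces x = -72, 72, y = -106, 106), dividers up to 39.
- cover: Clear dust cover, open-bottomed box 156 (x) x 224 (y) x 93 high, about 0.3 kg; chrome bar handle on its middle, 14 wide (x), 80 long (y), 111 to 125 above the lower rim. Origin: centre of the lower rim, z up. Starts loose over the compartments on the caddy's base, 3 mm clear of the walls; lift straight up 90. Bare slate for it around x 0.41, y -0.26 m, its y pointing ahead.
- board: Bamboo serving board standing on edge: 14 thick (x), 150 wide (y), 140 high, with a neck 56 wide (y) in the middle up to 190 high, 0.2 to 0.34 kg. Origin at the centre of its lower edge, z up. Starts standing loose in the rack's slot, leaning by up to 6 degrees, its lower edge 12 above the slate.
- rack: Fixed wooden board rack, 100 (x) x 190 (y), base 12 thick, on the slate at the robot's right. Origin at the centre of its underside, z up. Slot for the board at x = -27.5, 18 wide, 165 long, walls up to 52; a baking tray 10 thick, up to 112 high, is fixed in it at x = 30 and stays.
- slot (a point): Centre of the floor of the caddy's board slot (caddy x = 96, y = 0, z = 8); axes as the caddy's. The slot is 20 wide in x (86 to 106), 170 long in y; front wall up to z = 48, back wall up to z = 60 above the slate.
- cell0 (a point): Centre of the floor of compartment 0 of the caddy (caddy x = -34, y = -68, z = 8); axes as the caddy's.
- cell1 (a point): Centre of the floor of compartment 1 of the caddy (caddy x = -34, y = 0, z = 8); axes as the caddy's.
- cell2 (a point): Centre of the floor of compartment 2 of the caddy (caddy x = -34, y = 68, z = 8); axes as the caddy's.
- cell3 (a point): Centre of the floor of compartment 3 of the caddy (caddy x = 34, y = -68, z = 8); axes as the caddy's.
- cell4 (a point): Centre of the floor of compartment 4 of the caddy (caddy x = 34, y = 0, z = 8); axes as the caddy's.
- cell5 (a point): Centre of the floor of compartment 5 of the caddy (caddy x = 34, y = 68, z = 8); axes as the caddy's.
- jar1: Spice jar: upright amber glass cylinder with a chrome twist top of the same width, diameter 42, height 80 (chrome from 58 up). Origin at the centre of its underside, z up its axis. May be absent. Starts upright on the slate to the left of the caddy.
- jar2: Spice jar: upright amber glass cylinder with a chrome twist top of the same width, diameter 42, height 80 (chrome from 58 up). Origin at the centre of its underside, z up its axis. May be absent. Starts upright on the slate to the left of the caddy.
- jar3: Spice jar: upright amber glass cylinder with a chrome twist top of the same width, diameter 42, height 80 (chrome from 58 up). Origin at the centre of its underside, z up its axis. May be absent. Starts upright on the slate to the left of the caddy.
- tin1: Square spice tin of bare metal, 42 x 42, height 78, upright. Origin at the centre of its underside, z up, x and y square to its sides. May be absent. Starts upright on the slate to the left of the caddy.
- tin2: Square spice tin of bare metal, 42 x 42, height 78, upright. Origin at the centre of its underside, z up, x and y square to its sides. May be absent. Starts upright on the slate to the left of the caddy.
- mill1: Turned dark wooden mill, greatest diameter 42, height 84, already standing in a compartment of the caddy; it stays there. Origin at the centre of its underside, z up. Exactly one of the three mills is present.
- mill2: Turned dark wooden mill, greatest diameter 42, height 84, already standing in a compartment of the caddy; it stays there. Origin at the centre of its underside, z up. Exactly one of the three mills is present.
- mill3: Turned dark wooden mill, greatest diameter 42, height 84, already standing in a compartment of the caddy; it stays there. Origin at the centre of its underside, z up. Exactly one of the three mills is present.
- cup: Bystander: green silicone collapsible cup, rim diameter 72, height 58, standing among the jars and tins. Origin at the centre of its underside.
- mug: Bystander: white porcelain mug, diameter 80, height 92, handle at its +y. Origin at the centre of its underside.
- noodle_box: Bystander: tall clear plastic noodle box with white lid, 89 x 89 x 230. Origin at the centre of its underside.
- big_jar: Bystander: large chrome twist-top glass jar, diameter 92, height 135. Origin at the centre of its underside.
Mind the look-alikes: they are no part of the job. What is shaped like the tin2 but turquoise is not meant. Leave any red look-alike of the jar1 alone.

How it is judged:
By the outcome, as a careful person would: the job done as asked, in the order asked, and still so for the second after the job is handed in, with the robot touching nothing.
Of jar1, jar2, jar3, tin1, tin2 only 3 to 5 are there at a start; the rules pass over those that are not, and their reading is None.
Of mill1, mill2, mill3 only 1 to 1 are there at a start; the rules pass over those that are not, and their reading is None.
At some moment in a run one of jar1, jar2, jar3, tin1, tin2 may be knocked a few centimetres aside while the robot is not near it.
It also fails if it takes over 210 s, if anything falls off the work surface, if the arm or the gripper's body presses on something with over 40 N, if the wrist force passes 120 N, or if a joint passes its speed limit or range.

## Robot

A 6-joint arm with a two-finger parallel gripper is mounted at the origin on the work surface. World frame = base frame: x ahead of the robot, y to its left, z up, the work surface at z = 0. Lengths are in m, angles in rad, forces in N, time in s.
With the tool pointing down it reaches from about 0.25 to 0.775 m from the base axis. Payload 4 kg.
Tool frame: the origin (TCP) lies between the finger pads; the fingertips stand 14 mm ahead of it and the grasp point (between the pads) lies 5 mm behind it (robot.tips_ahead is the distance from the TCP to the fingertips, in m); z points along the fingers, y is the direction in which the jaws open and shut (so a half turn about z gives the same grasp; the last joint's range is limited). The gripper opens to 94 mm and grips with 3 to 60 N. Pads are 16 mm wide; open, the fingers measure 119 mm over their backs; the gripper's body (75 mm by 177 mm) begins 78 mm behind the grasp point.
Start: joints at [-1.437, 0.087, 1.371, -0, 1.684, -0.103], TCP at [0.129, -0.535, 0.22] pointing down, gripper open.
Joint ranges: [-3.1, 3.1], [-0.76, 2.03], [0.27, 2.55], [-1.08, 4.22], [0.17, 2.65], [-2.57, 2.57]. Speed limits (rad/s): [2.79, 2.79, 3.14, 3.14, 3.14, 3.14].

## Interface

Orientations are given as [roll, pitch, yaw] about the fixed x, y, z axes, in that order (R = Rz(yaw) Ry(pitch) Rx(roll)).
In Python, from bench import robot, optics, job gives the robot as it stands.
- The arm moves only by the tool apply_moves, never from a script. Its argument "moves" is a list of rows, each a list of 3 entries, a list of its own where there are three numbers: the shift along the tool's x, y, z in cm, then the turn, a rotation vector about the tool's x, y, z in rad, then the opening, from 0 (shut) to 1 (fully open). In form: [[[tx, ty, tz], [rx, ry, rz], grip], ...]. A call has exactly 10 rows; each row is the pose to reach, as a shift and turn from the pose commanded when the call began, along the tool's axes at that moment; what a row does not reach only later rows make up. A row lasts 1/12 s, in which the tool goes at most 41.7 mm and 7.16 degrees, less where a joint would pass 70% of its speed; a pose out of reach is approached as far as the arm can. A call with a gripper value outside its range is refused whole. The fingers move at their own pace and stop on an object; the grip force is fixed at half the most. Time passes only in rows, so rows that repeat a pose let the fingers close, or fill a call up. It gives the time, the measured TCP pose, the force and the opening at its end, in the units of the state.
- robot.get_obs(): the state, without advancing time (a new reading comes with each control period).
- optics.snapshot(name): name is "scene" or "side" or "wrist"; returns the picture (480x640x3 uint8, red, green, blue); there is no depth.
- optics.get_calibration(name): a dict with "fx", "fy", "cx", "cy" (pixels), "rvec" (rotation vector, rad) and "tvec" (3), from world to camera coordinates, as OpenCV has them. Camera axes: x right, y down, z forward; pixel columns grow to the right and rows downward; lengths in m; the calibration is good to about 2 mm. The wrist camera is an equidistant fisheye: a pixel r from the principal point sees the ray r / f radians off the axis. A picture is of the moment at which its call begins: read the wrist's pose just before it. get_calibration takes no time and is no camera call; for the wrist camera it gives the pose at the moment of the call.
- job.close_job(): hands the job in, once; it reports no verdict.
The state is a dict: "time": time; "joint_positions": joint angles; "qvel": joint speeds; "joint_torque": joint torques, N m; "tool_pos": TCP position; "ee_rot": TCP orientation; "wrist_force": force on the tool from outside, world axes, zero at the start; "wrist_torque": the same for the moment, N m; "width": finger opening in m.
Only numpy, scipy, OpenCV 4.12 (cv2) and the standard library are available. Lean on these libraries where they do the work, as an engineer would, in place of code of your own. Each camera call takes 0.05 s, during which the arm holds its last target.

## Working session

There is one attempt and no reset: what is moved stays moved. The work goes in short steps, Python scripts to look and compute and a tool call to move; the robot and the scene stay as the last step left them, time stands still between calls to the robot, and variables do not carry over. Pictures are saved under pics/ and viewed, and the job is handed in when it is done.

Besides the shell and the picture viewer there is one more tool, called after "Request:" as name(argument=value, ...), one argument or row to a line, values as JSON. apply_moves: Moves the arm, as the interface text tells. Its arguments: {"type":"object","properties":{"moves":{"type":"array"}},"required":["moves"]}

```bash
ls -la; mkdir -p pics
python3 - <<'E'
from bench import robot, optics, job
import cv2
o=robot.get_obs(); print(o)
for n in ["scene","side","wrist"]:
    print(n,optics.get_calibration(n))
    cv2.imwrite(f"pics/{n}0.png",optics.snapshot(n)[:,:,::-1])
E
```

```text
total 12
drwxr-xr-x  3 agent agent 4096 Dec  6 19:25 .
drwxr-xr-x 23 root  root  4096 Dec  6 19:25 ..
drwxr-xr-x  2 agent agent 4096 Dec  6 19:25 pics
{'time': 0.0, 'joint_positions': array([-1.43705275e+00,  8.79647318e-02,  1.37222813e+00, -3.05023909e-06,
        1.68362605e+00, -1.03111650e-01]), 'qvel': array([-3.82247702e-05,  6.44004943e-04, -9.98124028e-04, -9.42612372e-05,
        9.60093517e-04,  9.51891489e-04]), 'joint_torque': array([ 8.67147610e-04, -3.40186572e+01, -3.02426112e+01,  7.17900856e-02,
        3.29860440e-02, -1.66938862e-04]), 'tool_pos': array([ 0.12897428, -0.5341288 ,  0.2183121 ]), 'ee_rot': array([-3.13937790e+00, -2.26131217e-04,  2.36854632e-01]), 'wrist_force': array([ 0.04522825, -0.0168932 ,  0.17231819]), 'wrist_torque': array([-0.01421005,  0.00537773, -0.01513642]), 'width': 0.0938101703126744}
scene {'fx': 493.2237168635831, 'fy': 493.2237168635831, 'cx': 327.6073021352984, 'cy': 241.32228413000294, 'rvec': array([ 1.72826497,  1.64251786, -0.76463173]), 'tvec': array([-0.15716084, -0.30606485,  1.54697875])}
side {'fx': 469.1975187050329, 'fy': 469.1975187050329, 'cx': 323.8204779324286, 'cy': 242.65041668147765, 'rvec': array([-0.02546951,  2.82593653, -1.36481531]), 'tvec': array([ 0.49798568, -0.02698123,  1.28937719])}
wrist {'fx': 371.64829954431775, 'fy': 371.64829954431775, 'cx': 314.78806977501415, 'cy': 237.23475271851828, 'rvec': array([-2.28726661,  1.79972288,  0.25727096]), 'tvec': array([-0.54786286, -0.02911756,  0.39331156])}
```

View pics/scene0.png

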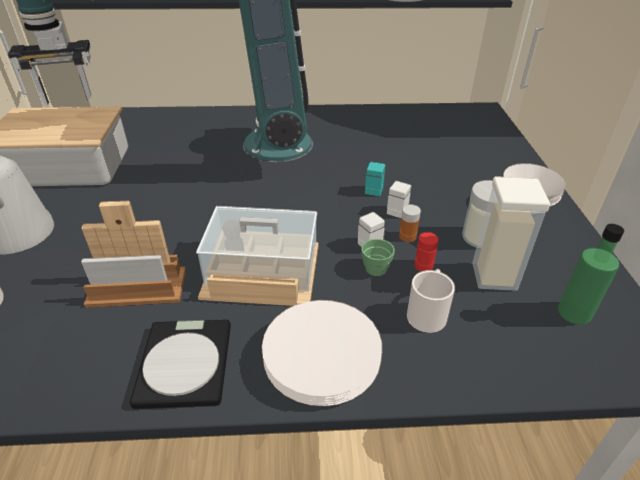

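View pics/side0.png

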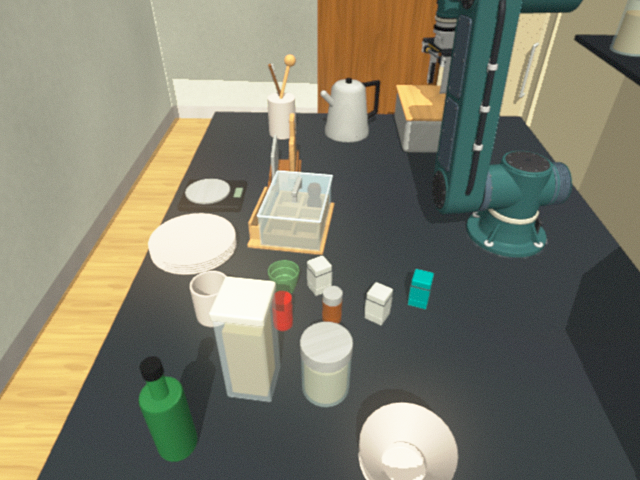

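View pics/wrist0.png

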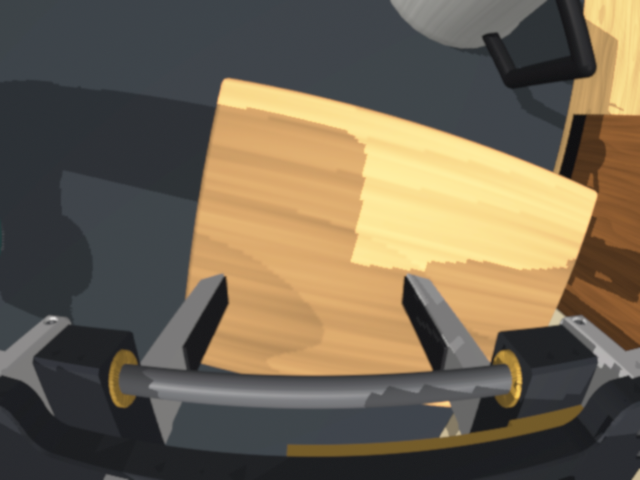

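```bash
cat > h.py <<'E'
import numpy as np, cv2
from scipy.spatial.transform import Rotation as Ro
from scipy.optimize import least_squares
from bench import robot, optics, job
def RT(c): return Ro.from_rotvec(c['rvec']).as_matrix(), np.array(c['tvec'])
def proj(c,P,fish=False):
    R,t=RT(c); p=np.atleast_2d(P)@R.T+t
    if fish:
        r=np.hypot(p[:,0],p[:,1]); th=np.arctan2(r,p[:,2]); s=th/np.maximum(r,1e-12)
        return np.c_[c['cx']+c['fx']*s*p[:,0], c['cy']+c['fy']*s*p[:,1]]
    return np.c_[c['cx']+c['fx']*p[:,0]/p[:,2], c['cy']+c['fy']*p[:,1]/p[:,2]]
def ray(c,uv,fish=False):
    R,t=RT(c); a=(uv[0]-c['cx'])/c['fx']; b=(uv[1]-c['cy'])/c['fy']
    if fish:
        th=np.hypot(a,b); d=np.array([a/th*np.sin(th),b/th*np.sin(th),np.cos(th)])
    else: d=np.array([a,b,1.])
    return -R.T@t, R.T@d
def onz(c,uv,z,fish=False):
    o,d=ray(c,uv,fish); return o+d*(z-o[2])/d[2]
def crop(src,dst,x0,y0,x1,y1,k):
    im=cv2.imread(src)[y0:y1,x0:x1]
    cv2.imwrite(dst,cv2.resize(im,None,fx=k,fy=k,interpolation=cv2.INTER_CUBIC))
def tip2(tcp,yaw): return Ro.from_euler('xyz',[np.pi,0,yaw])
def delta(target_pos,target_yaw,cur_pos,cur_rpy):
    """shift (cm, tool axes) and rotvec from commanded pose to target (tool down)"""
    R0=Ro.from_euler('xyz',cur_rpy); R1=Ro.from_euler('xyz',[np.pi,0,target_yaw])
    return R0.inv().apply(np.array(target_pos)-np.array(cur_pos))*100,(R0.inv()*R1).as_rotvec()
E
python3 - <<'E'
from h import *
crop('pics/scene0.png','pics/s1.png',190,190,330,310,5)
crop('pics/scene0.png','pics/s2.png',340,150,450,280,4)
crop('pics/side0.png','pics/d1.png',230,110,350,260,4)
crop('pics/side0.png','pics/d2.png',250,250,450,350,4)
crop('pics/scene0.png','pics/s3.png',75,190,195,310,5)
E
```

```text
(no output)
```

View pics/s1.png

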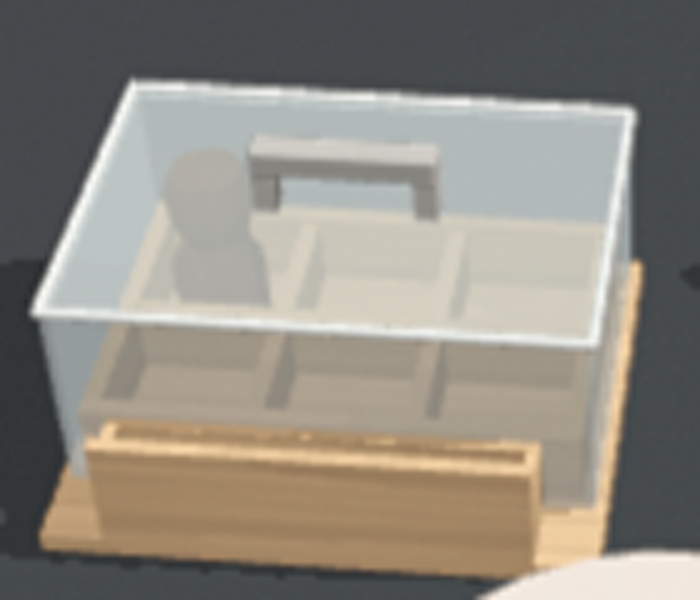

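View pics/s2.png

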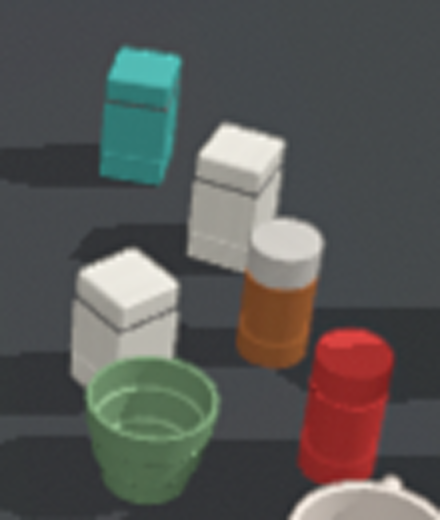

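View pics/d1.png

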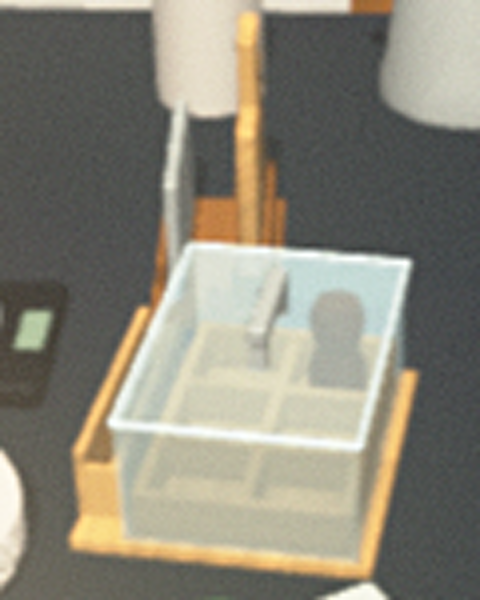

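View pics/d2.png

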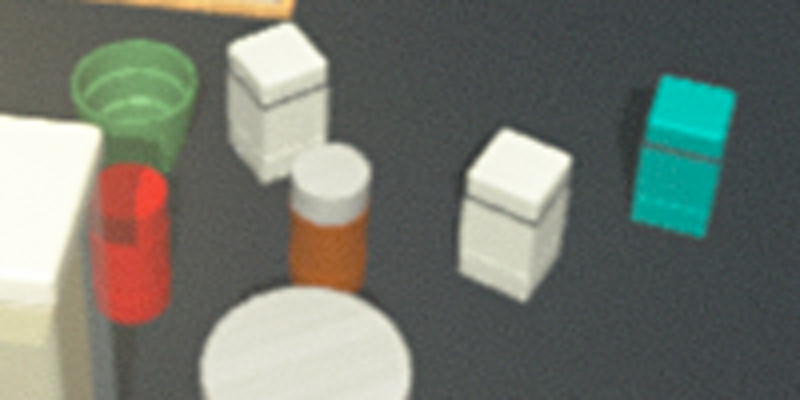

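View pics/s3.png

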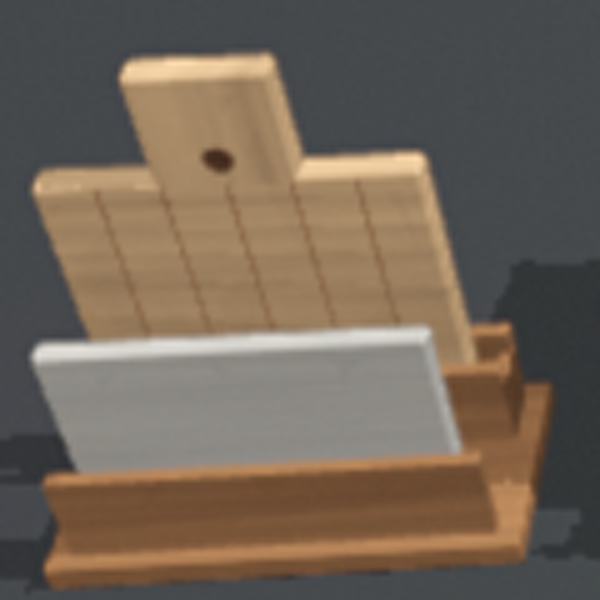

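Run:
```python
from h import *
S=optics.get_calibration('scene'); D=optics.get_calibration('side')
def fit(obs,x0,tilt=False):
    # obs: (cam, local xyz mm, uv)
    def w(p,l):
        c,s=np.cos(p[2]),np.sin(p[2]); l=np.array(l)/1000
        return np.array([p[0]+c*l[0]-s*l[1],p[1]+s*l[0]+c*l[1],l[2]])
    f=lambda p: np.concatenate([proj(c,w(p,l))[0]-uv for c,l,uv in obs])
    r=least_squares(f,x0,loss='soft_l1'); return r.x,np.round(r.fun.reshape(-1,2),1)
def sc(a,k=5,o=(190,190)): return np.array(a)/k+np.array(o)
s1=lambda *a: sc(a); d1=lambda *a: sc(a,4,(230,110)); s3=lambda *a: sc(a,5,(75,190))
cov=[(S,(-78,-112,101),s1(132,82)),(S,(-78,112,101),s1(634,108)),(S,(78,-112,101),s1(37,313)),(S,(78,112,101),s1(598,345)),
(D,(78,-112,101),d1(187,244)),(D,(-78,-112,101),d1(410,261)),(D,(78,112,101),d1(112,424)),(D,(-78,112,101),d1(362,448))]
p,r=fit(cov,[.5,-.1,0]);print('cover',p.round(4),r.tolist())
cad=[(D,(112,116,0),d1(73,547)),(D,(-86,116,0),d1(375,575)),(S,(112,-116,0),s1(40,550)),(D,(-86,-116,8),d1(417,372)),(S,(-86,116,8),s1(640,264))]
p,r=fit(cad,[.5,-.1,0]);print('caddy',p.round(4),r.tolist())
rk=[(S,(50,-95,0),s3(48,585)),(S,(50,95,0),s3(525,555)),(S,(-50,95,12),s3(550,388))]
p,r=fit(rk,[.5,-.4,0]);print('rack',p.round(4),r.tolist())
s2=lambda *a: sc(a,4,(340,150)); d2=lambda *a: sc(a,4,(250,250))
def tin(a,b):
    for n,c,pts,f in(('S',S,a,s2),('D',D,b,d2)):
        P=np.array([onz(c,f(*q),.078)[:2] for q in pts]); e=np.diff(np.vstack([P,P[:1]]),axis=0)
        print(n,P.mean(0).round(4),'sides',np.hypot(*e.T).round(4),'ang',np.degrees(np.arctan2(e[:,1],e[:,0])).round(0)%90)
tin([(230,124),(285,143),(258,175),(201,155)],[(508,130),(571,158),(533,199),(468,178)])
tin([(133,248),(178,284),(122,318),(76,276)],[(290,24),(328,60),(268,98),(230,60)])
for n,a,b,z in(('jar',(287,241),(331,169),.08),('red',(354,353),(130,187),.08),('turq',(145,68),(696,103),.078),('cup',(152,390),(135,85),.058)):
    print(n,onz(S,s2(*a),z)[:2].round(4),onz(D,d2(*b),z)[:2].round(4))
print('neck top', [onz(S,s3(*q),.202)[:2].round(4) for q in((127,62),(270,55),(275,70),(122,82))], onz(D,d1(248,14),.202)[:2].round(4))
print('tray top', onz(S,s3(38,350),.112)[:2], onz(S,s3(430,330),.112)[:2])
print('mill', onz(S,s1(205,160),.092)[:2], onz(D,d1(338,300),.092)[:2])
```

```text
cover [ 0.57   -0.0186 -0.125 ] [[0.2, 0.7], [-0.8, 0.4], [0.3, -0.4], [-0.5, -0.8], [0.6, 0.5], [-0.9, 0.6], [0.0, 0.4], [-0.3, -0.0]]
caddy [ 0.5696 -0.0205 -0.1265] [[-0.1, 0.4], [-0.8, 0.7], [0.1, -0.6], [-0.2, -0.5], [-0.6, -0.8]]
rack [ 0.6245 -0.2832  0.0329] [[0.2, 0.2], [-0.3, 0.8], [0.1, -2.5]]
S [0.38   0.3169] sides [0.0383 0.0415 0.039  0.0418] ang [53. 56. 53. 55.]
D [0.3756 0.3177] sides [0.0382 0.0385 0.036  0.0442] ang [57. 54. 66. 57.]
S [0.512 0.228] sides [0.0411 0.0462 0.0449 0.0439] ang [31. 40. 28. 35.]
D [0.5048 0.2358] sides [0.038  0.0464 0.0383 0.0464] ang [35. 45. 35. 44.]
jar [0.4801 0.3249] [0.4758 0.3244]
red [0.5838 0.3418] [0.5803 0.3401]
turq [0.2815 0.2687] [0.2746 0.2661]
cup [0.584  0.2339] [0.5869 0.2366]
neck top [array([ 0.5972, -0.3131]), array([ 0.5947, -0.26  ]), array([ 0.6048, -0.2556]), array([ 0.6104, -0.311 ])] [ 0.5998 -0.3109]
tray top [ 0.65983524 -0.3531517 ] [ 0.65460603 -0.20549153]
mill [ 0.52372951 -0.08480501] [ 0.52591575 -0.08414314]
```

```bash
cat > d.py <<'E'
import sys
from h import *
# usage: d.py x y z yaw  -> tool shift cm, rotvec
o=robot.get_obs(); a=list(map(float,sys.argv[1:5]))
s,r=delta(a[:3],a[3],o['tool_pos'],o['ee_rot'])
print('t',round(o['time'],2),'pos',o['tool_pos'].round(4),'rot',o['ee_rot'].round(4),'F',o['wrist_force'].round(1),'w',round(o['width'],4)); print('shift',s.round(2),'turn',r.round(4))
E
python3 d.py 0.57 -0.0186 0.30 1.446
```

```text
t 0.15 pos [ 0.129  -0.5343  0.2186] rot [-3.1399e+00 -2.0000e-04  2.3680e-01] F [ 0.1  0.2 -0.2] w 0.0942
shift [ 54.97 -39.79  -8.07] turn [-1.3000e-03 -1.1000e-03 -1.2092e+00]
```

Request:
apply_moves(
  moves=[
    [[0,0,-4],[0,0,0],1],
    [[1,-0.7,-8],[0,0,-0.05],1],
    [[4,-2.9,-8],[0,0,-0.15],1],
    [[7,-5,-8],[0,0,-0.25],1],
    [[10,-7.2,-8],[0,0,-0.36],1],
    [[13,-9.4,-8],[0,0,-0.47],1],
    [[16,-11.6,-8],[0,0,-0.58],1],
    [[19,-13.8,-8],[0,0,-0.69],1],
    [[22,-16,-8],[0,0,-0.8],1],
    [[25,-18.2,-8],[0,0,-0.9],1],
  ],
)

```text
time: 0.98
tool_pos: [0.33, -0.2974, 0.2992]
ee_rot: [-3.141, -0.0, 1.142]
wrist_force: [-0.8, -0.1, 0.1]
width: 0.0945
```

```bash
python3 d.py 0.57 -0.0186 0.30 1.446
```

```text
t 0.98 pos [ 0.33   -0.2974  0.2992] rot [-3.1415 -0.      1.1418] F [-0.8 -0.1  0.1] w 0.0945
shift [35.34 10.22 -0.08] turn [-1.000e-04 -0.000e+00 -3.042e-01]
```

Request:
apply_moves(
  moves=[
    [[3.8,1.1,0],[0,0,-0.03],1],
    [[7.6,2.2,0],[0,0,-0.07],1],
    [[11.4,3.3,0],[0,0,-0.1],1],
    [[15.2,4.4,0],[0,0,-0.13],1],
    [[19,5.5,0],[0,0,-0.17],1],
    [[22.8,6.6,0],[0,0,-0.2],1],
    [[26.6,7.7,0],[0,0,-0.23],1],
    [[30.4,8.8,0],[0,0,-0.27],1],
    [[33.5,9.7,0],[0,0,-0.3],1],
    [[35.3,10.2,0],[0,0,-0.304],1],
  ],
)

```text
time: 1.82
tool_pos: [0.5718, -0.0186, 0.2982]
ee_rot: [-3.14, -0.001, 1.445]
wrist_force: [0.1, -0.5, -0.4]
width: 0.0939
```

```bash
python3 - <<'E'
from h import *
cv2.imwrite("pics/w1.png",optics.snapshot("wrist")[:,:,::-1])
E
python3 d.py 0.57 -0.0186 0.30 1.446
```

```text
t 1.87 pos [ 0.5728 -0.017   0.2976] rot [-3.1402e+00 -2.7000e-03  1.4467e+00] F [ 0.1  0.4 -0.4] w 0.094
shift [-0.19 -0.26 -0.24] turn [-0.0014 -0.0027  0.0007]
```

View pics/w1.png

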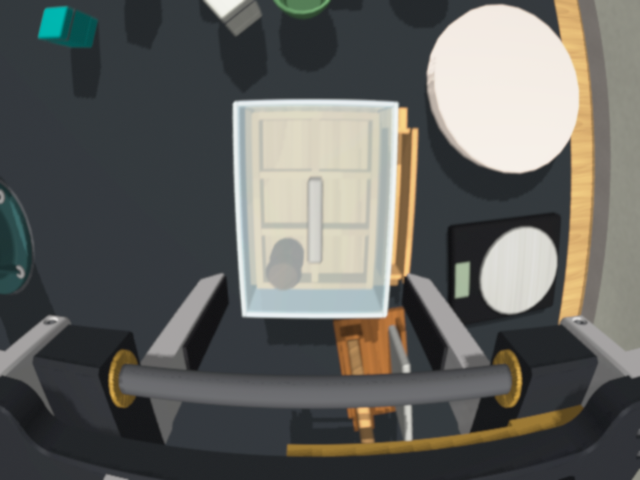

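Run:
```python
from h import *
W=optics.get_calibration('wrist')
a=onz(W,(315,178),.133,True);b=onz(W,(315,262),.133,True)
print(a,b,(a+b)/2,np.linalg.norm(a-b),np.arctan2(*(a-b)[1::-1]))
P=[onz(W,q,.101,True) for q in((236,103),(397,103),(388,316),(243,316))]
print(np.array(P).round(4),np.mean(P,0)); 
for i in range(4): print(np.linalg.norm(P[i]-P[i-1]).round(4),end=' ')
```

```text
[0.57788899 0.02489014 0.133     ] [ 0.56809468 -0.05396986  0.133     ] [ 0.57299184 -0.01453986  0.133     ] 0.0794658926635581 1.4472303755573355
[[ 0.5104  0.1055  0.101 ]
 [ 0.666   0.0863  0.101 ]
 [ 0.6395 -0.1396  0.101 ]
 [ 0.479  -0.1197  0.101 ]] [ 0.57371417 -0.01685194  0.101     ]
0.2274 0.1568 0.2275 0.1617
```

Request:
apply_moves(
  moves=[
    [[0,0,2],[0,0,0],0.6],
    [[0,0,5],[0,0,0],0.6],
    [[0,0,8],[0,0,0],0.6],
    [[0,0,11],[0,0,0],0.6],
    [[0,0,13.5],[0,0,0],0.6],
    [[0,0,15.5],[0,0,0],0.6],
    [[0,0,16.8],[0,0,0],0.6],
    [[0,0,17.5],[0,0,0],0.6],
    [[0,0,17.6],[0,0,0],0.6],
    [[0,0,17.6],[0,0,0],0.6],
  ],
)

```text
time: 2.7
tool_pos: [0.5702, -0.022, 0.1235]
ee_rot: [-3.141, 0.0, 1.44]
wrist_force: [1.2, -0.2, -0.2]
width: 0.0565
```

```bash
python3 - <<'E'
from h import *
cv2.imwrite("pics/w2.png",optics.snapshot("wrist")[:,:,::-1])
E
python3 d.py 0.572 -0.017 0.121 1.446
```

```text
t 2.75 pos [ 0.5708 -0.022   0.1244] rot [3.1401e+00 2.0000e-04 1.4405e+00] F [ 0.7  0.7 -0.2] w 0.0564
shift [0.51 0.06 0.34] turn [ 0.0015  0.0002 -0.0055]
```

View pics/w2.png

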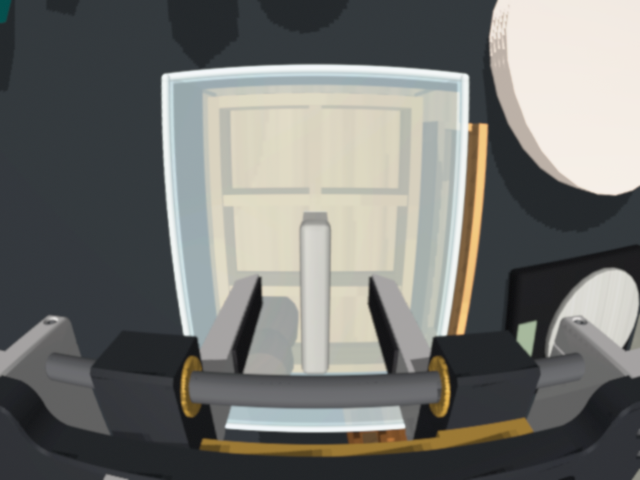

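Request:
apply_moves(
  moves=[
    [[0.3,0,0.2],[0,0,0],0.6],
    [[0.5,0,0.3],[0,0,0],0.6],
    [[0.5,0,0.3],[0,0,0],0.4],
    [[0.5,0,0.3],[0,0,0],0.25],
    [[0.5,0,0.3],[0,0,0],0.15],
    [[0.5,0,0.3],[0,0,0],0.08],
    [[0.5,0,0.3],[0,0,0],0],
    [[0.5,0,0.3],[0,0,0],0],
    [[0.5,0,0.3],[0,0,0],0],
    [[0.5,0,0.3],[0,0,0],0],
  ],
)

```text
time: 3.58
tool_pos: [0.5708, -0.0168, 0.1204]
ee_rot: [-3.141, 0.0, 1.441]
wrist_force: [-0.8, 0.1, 1.2]
width: 0.0136
```

Request:
apply_moves(
  moves=[
    [[0,0,0],[0,0,0],0],
    [[0,0,0],[0,0,0],0],
    [[0,0,-0.5],[0,0,0],0],
    [[0,0,-1],[0,0,0],0],
    [[0,0,-1.5],[0,0,0],0],
    [[0,0,-2],[0,0,0],0],
    [[0,0,-2.5],[0,0,0],0],
    [[0,0,-3],[0,0,0],0],
    [[0,0,-3.5],[0,0,0],0],
    [[0,0,-4],[0,0,0],0],
  ],
)

```text
time: 4.42
tool_pos: [0.571, -0.0168, 0.1611]
ee_rot: [3.141, 0.0, 1.441]
wrist_force: [-0.2, 0.6, -3.3]
width: 0.0137
```

Cover held (−3.3 N ≈ 0.33 kg). Lift on to 12 cm.

Request:
apply_moves(
  moves=[
    [[0,0,-1],[0,0,0],0],
    [[0,0,-2],[0,0,0],0],
    [[0,0,-3],[0,0,0],0],
    [[0,0,-4],[0,0,0],0],
    [[0,0,-5],[0,0,0],0],
    [[0,0,-6],[0,0,0],0],
    [[0,0,-7],[0,0,0],0],
    [[0,0,-8],[0,0,0],0],
    [[0,0,-9],[0,0,0],0],
    [[0,0,-9.5],[0,0,0],0],
  ],
)

```text
time: 5.25
tool_pos: [0.5715, -0.0168, 0.2576]
ee_rot: [3.139, 0.0, 1.441]
wrist_force: [-0.8, 0.8, -2.8]
width: 0.0134
```

```bash
python3 - <<'E'
from h import *
cv2.imwrite("pics/sc1.png",optics.snapshot("scene")[:,:,::-1])
E
python3 d.py 0.43 -0.08 0.255 1.2; python3 d.py 0.41 -0.26 0.255 0
```

```text
t 5.3 pos [ 0.5718 -0.0169  0.2582] rot [3.1378e+00 1.0000e-04 1.4407e+00] F [ 1.5  0.7 -3.1] w 0.0135
shift [ -8.1  -13.24   0.27] turn [ 0.0038 -0.0004  0.2407]
t 5.3 pos [ 0.5718 -0.0169  0.2582] rot [3.1378e+00 1.0000e-04 1.4407e+00] F [ 1.5  0.7 -3.1] w 0.0135
shift [-26.21 -12.89   0.27] turn [ 0.0032 -0.0027  1.4407]
```

View pics/sc1.png

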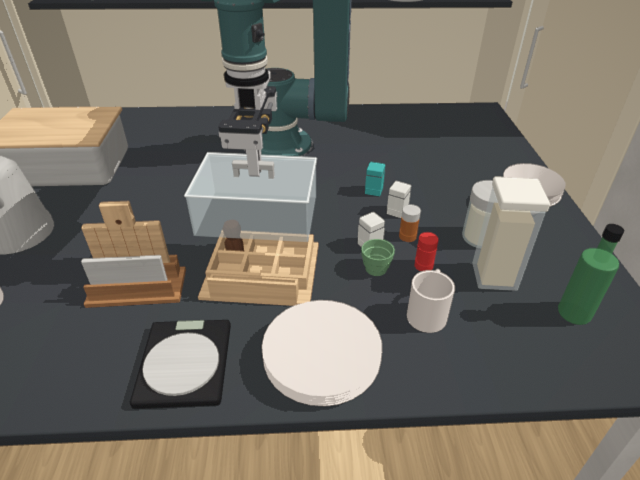

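Request:
apply_moves(
  moves=[
    [[0,-1,0],[0,0,0],0],
    [[-0.5,-3,0],[0,0,0.02],0],
    [[-1.2,-5,0],[0,0,0.05],0],
    [[-2.2,-7,0],[0,0,0.09],0],
    [[-3.4,-9,0],[0,0,0.14],0],
    [[-4.8,-10.5,0],[0,0,0.2],0],
    [[-6.3,-12,0],[0,0,0.26],0],
    [[-8,-12.8,0],[0,0,0.33],0],
    [[-10,-13,0],[0,0,0.4],0],
    [[-12,-13,0],[0,0,0.47],0],
  ],
)

```text
time: 6.13
tool_pos: [0.4246, -0.1189, 0.255]
ee_rot: [-3.141, 0.0, 0.968]
wrist_force: [-0.8, -0.7, -4.4]
width: 0.0139
```

```bash
python3 d.py 0.41 -0.26 0.257 0
```

```text
t 6.13 pos [ 0.4246 -0.1189  0.255 ] rot [-3.1406e+00  3.0000e-04  9.6790e-01] F [-0.8 -0.7 -4.4] w 0.0139
shift [-12.45   6.8   -0.21] turn [-7.000e-04  7.000e-04  9.679e-01]
```

Request:
apply_moves(
  moves=[
    [[-1.3,0.5,0],[0,0,0.1],0],
    [[-2.6,1.2,0],[0,0,0.2],0],
    [[-4,2,0],[0,0,0.31],0],
    [[-5.4,2.8,0],[0,0,0.42],0],
    [[-6.8,3.6,0],[0,0,0.53],0],
    [[-8.2,4.4,0],[0,0,0.64],0],
    [[-9.6,5.2,0],[0,0,0.75],0],
    [[-11,6,0],[0,0,0.85],0],
    [[-12,6.6,0],[0,0,0.93],0],
    [[-12.4,6.8,0],[0,0,0.967],0],
  ],
)

```text
time: 6.97
tool_pos: [0.4114, -0.2605, 0.2543]
ee_rot: [-3.141, 0.002, -0.001]
wrist_force: [-0.0, 0.5, -2.4]
width: 0.0137
```

```bash
python3 - <<'E'
from h import *
cv2.imwrite("pics/sc2.png",optics.snapshot("scene")[:,:,::-1])
E
python3 d.py 0.41 -0.26 0.113 0
```

```text
t 7.02 pos [ 0.4114 -0.2607  0.2542] rot [-3.1412e+00  2.3000e-03 -1.5000e-03] F [ 0.4 -0.4 -3.3] w 0.0139
shift [-0.1  -0.06 14.12] turn [-0.0004  0.0023 -0.0015]
```

View pics/sc2.png

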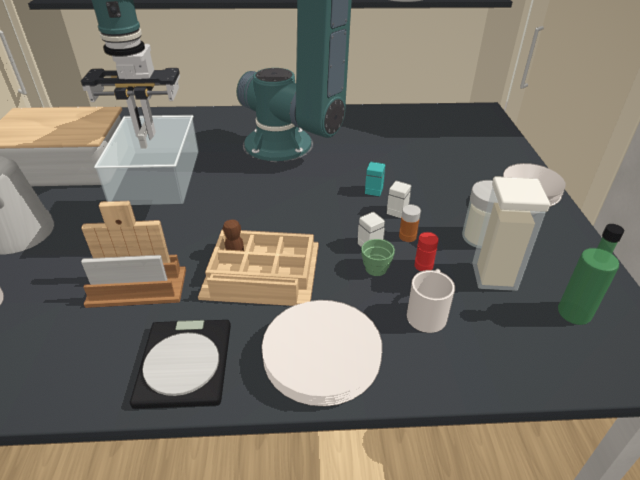

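Request:
apply_moves(
  moves=[
    [[0,0,1],[0,0,0],0],
    [[0,0,2.5],[0,0,0],0],
    [[0,0,4.5],[0,0,0],0],
    [[0,0,6.5],[0,0,0],0],
    [[0,0,8.5],[0,0,0],0],
    [[0,0,10.5],[0,0,0],0],
    [[0,0,12],[0,0,0],0],
    [[0,0,13],[0,0,0],0],
    [[0,0,13.5],[0,0,0],0],
    [[0,0,13.6],[0,0,0],0],
  ],
)

```text
time: 7.85
tool_pos: [0.4119, -0.2587, 0.1181]
ee_rot: [-3.14, 0.002, 0.005]
wrist_force: [-0.3, 0.9, -3.8]
width: 0.0138
```

Request:
apply_moves(
  moves=[
    [[0,0,0],[0,0,0],0],
    [[0,0,0.1],[0,0,0],0],
    [[0,0,0.1],[0,0,0],0],
    [[0,0,0.2],[0,0,0],0],
    [[0,0,0.2],[0,0,0],0],
    [[0,0,0.3],[0,0,0],0],
    [[0,0,0.3],[0,0,0],0],
    [[0,0,0.4],[0,0,0],0],
    [[0,0,0.4],[0,0,0],0],
    [[0,0,0.4],[0,0,0],0],
  ],
)

```text
time: 8.68
tool_pos: [0.4126, -0.2596, 0.1154]
ee_rot: [-3.142, 0.0, 0.004]
wrist_force: [-0.2, -0.9, -3.3]
width: 0.0135
```

Request:
apply_moves(
  moves=[
    [[0,0,0.1],[0,0,0],0],
    [[0,0,0.1],[0,0,0],0],
    [[0,0,0.2],[0,0,0],0],
    [[0,0,0.2],[0,0,0],0],
    [[0,0,0.3],[0,0,0],0],
    [[0,0,0.3],[0,0,0],0],
    [[0,0,0.35],[0,0,0],0],
    [[0,0,0.35],[0,0,0],0],
    [[0,0,0.35],[0,0,0],0],
    [[0,0,0.35],[0,0,0],0],
  ],
)

```text
time: 9.52
tool_pos: [0.4127, -0.2597, 0.1124]
ee_rot: [3.141, -0.0, 0.004]
wrist_force: [-1.0, 0.8, 0.1]
width: 0.0136
```

Force went to zero: landed. Release and rise.

Request:
apply_moves(
  moves=[
    [[0,0,0.05],[0,0,0],0.05],
    [[0,0,0.05],[0,0,0],0.3],
    [[0,0,0.05],[0,0,0],0.6],
    [[0,0,0.05],[0,0,0],0.6],
    [[0,0,0.05],[0,0,0],0.6],
    [[0,0,-1],[0,0,0],0.6],
    [[0,0,-4],[0,0,0],0.6],
    [[0,0,-8],[0,0,0],0.6],
    [[0,0,-12],[0,0,0],0.6],
    [[0,0,-14],[0,0,0],0.6],
  ],
)

```text
time: 10.35
tool_pos: [0.4139, -0.2606, 0.2584]
ee_rot: [3.136, -0.007, 0.004]
wrist_force: [1.3, -0.4, -0.2]
width: 0.056
```

```bash
python3 - <<'E'
from h import *
cv2.imwrite("pics/sc3.png",optics.snapshot("scene")[:,:,::-1])
E
python3 d.py 0.45 0.25 0.28 0.9
```

```text
t 10.4 pos [ 0.4149 -0.2615  0.2616] rot [ 3.1322 -0.0115  0.0039] F [ 1.5 -1.3  2.8] w 0.0562
shift [  3.73 -51.11  -2.28] turn [ 0.0139 -0.0065 -0.8962]
```

View pics/sc3.png

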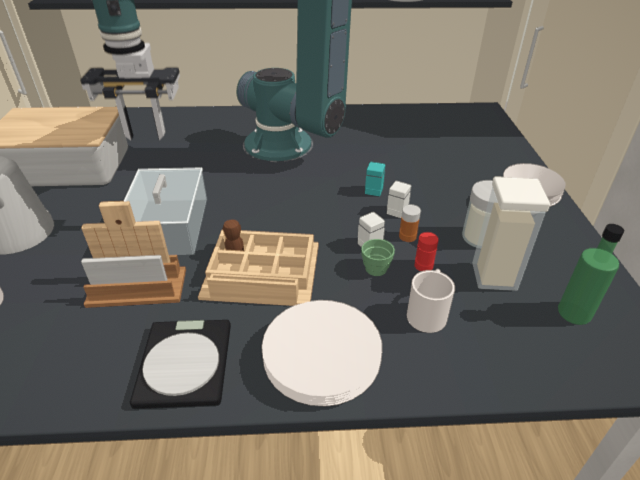

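Request:
apply_moves(
  moves=[
    [[0,-2,-0.5],[0,0,-0.04],0.7],
    [[0,-6,-1],[0,0,-0.1],0.7],
    [[0,-10,-2],[0,0,-0.18],0.7],
    [[0,-14,-2.5],[0,0,-0.27],0.7],
    [[0,-18,-2.5],[0,0,-0.36],0.7],
    [[0,-22,-2.5],[0,0,-0.45],0.7],
    [[0,-26,-2.5],[0,0,-0.54],0.7],
    [[0,-30,-2.5],[0,0,-0.63],0.7],
    [[0,-34,-2.5],[0,0,-0.72],0.7],
    [[0,-38,-2.5],[0,0,-0.8],0.7],
  ],
)

```text
time: 11.23
tool_pos: [0.4107, 0.1223, 0.2777]
ee_rot: [3.14, -0.001, 0.808]
wrist_force: [0.9, 0.1, 0.1]
width: 0.0659
```

```bash
python3 d.py 0.43 0.25 0.28 0.6
```

```text
t 11.23 pos [0.4107 0.1223 0.2777] rot [ 3.1405e+00 -1.2000e-03  8.0800e-01] F [0.9 0.1 0.1] w 0.0659
shift [10.57 -7.43 -0.23] turn [ 0.001  -0.0013  0.208 ]
```

Request:
apply_moves(
  moves=[
    [[2,-1.5,0],[0,0,0.04],0.7],
    [[4,-3,0],[0,0,0.08],0.7],
    [[6,-4.5,0],[0,0,0.12],0.7],
    [[8,-5.6,0],[0,0,0.16],0.7],
    [[9.5,-6.7,0],[0,0,0.19],0.7],
    [[10.3,-7.2,0],[0,0,0.208],0.7],
    [[10.6,-7.4,0],[0,0,0.208],0.7],
    [[10.6,-7.4,0],[0,0,0.208],0.7],
    [[10.6,-7.4,0],[0,0,0.208],0.7],
    [[10.6,-7.4,0],[0,0,0.208],0.7],
  ],
)

```text
time: 12.07
tool_pos: [0.4315, 0.2473, 0.2772]
ee_rot: [3.141, -0.0, 0.595]
wrist_force: [-0.9, 0.7, 0.3]
width: 0.0657
```

Run:
```python
from h import *
import json
W=optics.get_calibration('wrist')
cv2.imwrite("pics/w3.png",optics.snapshot("wrist")[:,:,::-1])
json.dump({k:np.array(v).tolist() for k,v in W.items()},open('w3.json','w'))
print(robot.get_obs()['tool_pos'])
```

```text
[0.43148715 0.24732344 0.27723026]
```

View pics/w3.png

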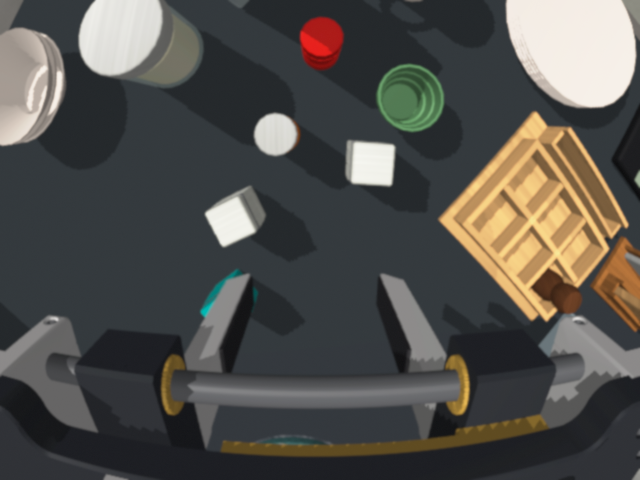

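```bash
python3 -c "
from h import *
crop('pics/w3.png','pics/w3a.png',190,90,450,260,3)
crop('pics/w3.png','pics/w3b.png',430,100,640,330,3)"
```

```text
(no output)
```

View pics/w3a.png

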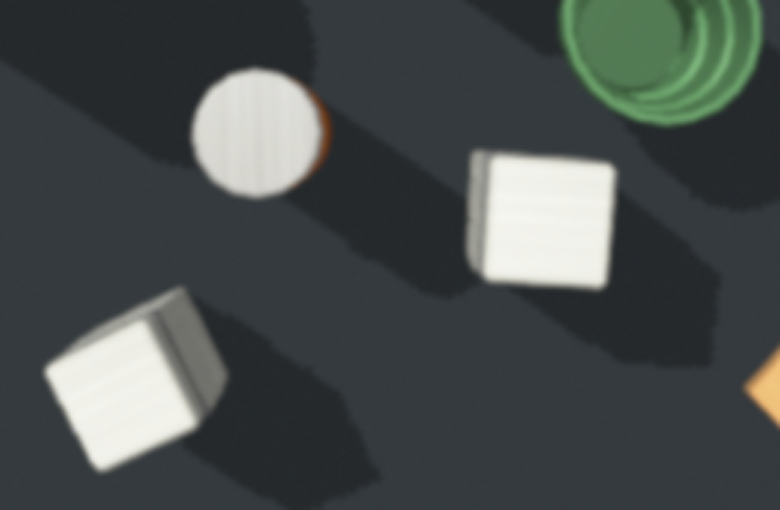

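View pics/w3b.png

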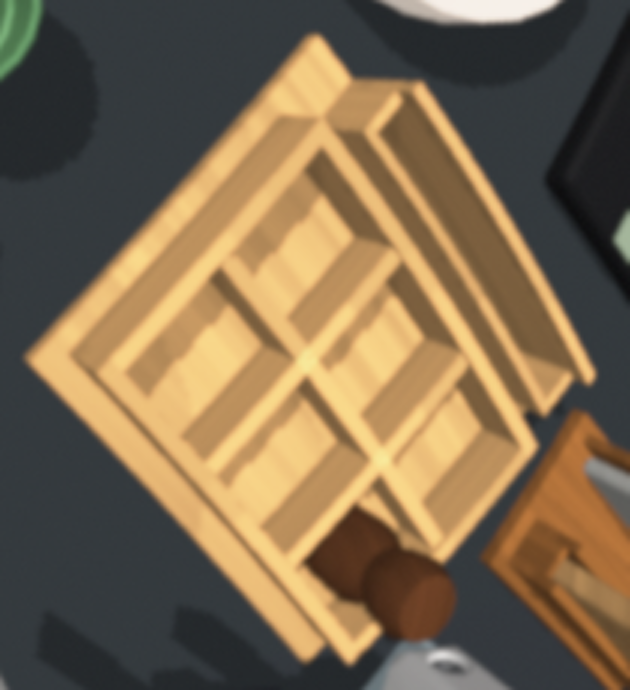

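```bash
cat > m.py <<'E'
from h import *
import json
def tin(W,pts,z=.078,k=3,o=(190,90)):
    P=np.array([onz(W,np.array(q)/k+o,z,True)[:2] for q in pts]); e=np.diff(np.vstack([P,P[:1]]),axis=0)
    print(P.mean(0).round(4),'sides',np.hypot(*e.T).round(4),'ang',(np.degrees(np.arctan2(e[:,1],e[:,0]))%90).round(1))
E
python3 - <<'E'
from m import *
W=json.load(open('w3.json'))
tin(W,[(490,152),(616,163),(605,290),(484,281)])
tin(W,[(45,371),(148,317),(201,421),(102,472)])
P=[onz(W,np.array(q)/3+(190,90),.08,True)[:2] for q in((257,133),(192,133),(323,133),(257,68),(257,198))]
print('jar',P[0].round(4),np.linalg.norm(P[1]-P[2]),np.linalg.norm(P[3]-P[4]))
a=onz(W,np.array((307,360))/3+(430,100),.039,True);b=onz(W,np.array((381,460))/3+(430,100),.039,True)
print(a,b,(a+b)/2,np.linalg.norm(a-b),np.arctan2(-(a-b)[0],(a-b)[1]))
print('cup',onz(W,(410,97),.058,True))
E
```

```text
[0.5061 0.2294] sides [0.0421 0.0428 0.0411 0.0428] ang [30.7 30.9 30.7 32.3]
[0.3763 0.3154] sides [0.0418 0.04   0.0407 0.0408] ang [60.  59.  61.1 60.6]
jar [0.4764 0.3248] 0.042683179641495116 0.04260008409785241
[0.5750937  0.01320202 0.039     ] [ 0.56629939 -0.05458897  0.039     ] [ 0.57069654 -0.02069347  0.039     ] 0.0683590385352624 -0.12900644014947263
cup [0.58761017 0.23471714 0.058     ]
```

```bash
python3 d.py 0.506 0.2297 0.06 0.541
```

```text
t 12.12 pos [0.4315 0.2473 0.2772] rot [ 3.1412e+00 -3.0000e-04  5.9500e-01] F [ 0.3  0.1 -0.3] w 0.066
shift [ 5.18  5.63 21.73] turn [ 0.0003 -0.0003  0.054 ]
```

Request:
apply_moves(
  moves=[
    [[1,1.2,1],[0,0,0.02],0.7],
    [[3,3.2,4],[0,0,0.04],0.7],
    [[4.5,5,7],[0,0,0.054],0.7],
    [[5.2,5.6,10],[0,0,0.054],0.7],
    [[5.2,5.6,13],[0,0,0.054],0.7],
    [[5.2,5.6,14],[0,0,0.054],0.7],
    [[5.2,5.6,14.5],[0,0,0.054],0.7],
    [[5.2,5.6,14.5],[0,0,0.054],0.7],
    [[5.2,5.6,14.5],[0,0,0.054],0.7],
    [[5.2,5.6,14.5],[0,0,0.054],0.7],
  ],
)

```text
time: 12.95
tool_pos: [0.5073, 0.2314, 0.1346]
ee_rot: [3.14, -0.005, 0.542]
wrist_force: [0.6, -0.8, 1.1]
width: 0.066
```

```bash
python3 - <<'E'
from h import *
cv2.imwrite("pics/w4.png",optics.snapshot("wrist")[:,:,::-1])
E
python3 d.py 0.506 0.2297 0.06 0.541
```

```text
t 13.0 pos [0.5071 0.2314 0.1346] rot [ 3.1404 -0.0046  0.5421] F [-0.1 -0.2  0.2] w 0.066
shift [-0.22  0.08  7.46] turn [ 0.0011 -0.0046  0.0011]
```

View pics/w4.png

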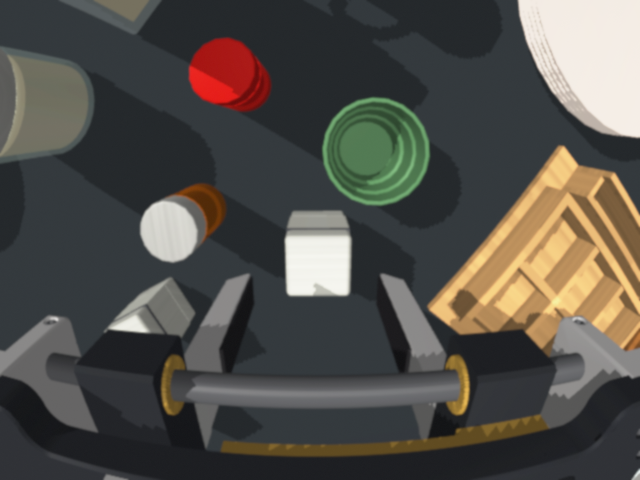

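Request:
apply_moves(
  moves=[
    [[-0.2,0.1,1],[0,0,0],0.7],
    [[-0.2,0.1,2.5],[0,0,0],0.7],
    [[-0.2,0.1,4.5],[0,0,0],0.7],
    [[-0.2,0.1,6],[0,0,0],0.7],
    [[-0.2,0.1,7],[0,0,0],0.7],
    [[-0.2,0.1,7.4],[0,0,0],0.7],
    [[-0.2,0.1,7.4],[0,0,0],0.7],
    [[-0.2,0.1,7.4],[0,0,0],0.6],
    [[-0.2,0.1,7.4],[0,0,0],0.5],
    [[-0.2,0.1,7.4],[0,0,0],0.35],
  ],
)

```text
time: 13.83
tool_pos: [0.5056, 0.2293, 0.0592]
ee_rot: [3.141, -0.002, 0.542]
wrist_force: [0.8, 0.0, 1.0]
width: 0.0493
```

Request:
apply_moves(
  moves=[
    [[0,0,0],[0,0,0],0.3],
    [[0,0,0],[0,0,0],0.3],
    [[0,0,0],[0,0,0],0.3],
    [[0,0,0],[0,0,0],0.3],
    [[0,0,-1],[0,0,0],0.3],
    [[0,0,-3],[0,0,0],0.3],
    [[0,0,-5.5],[0,0,0],0.3],
    [[0,0,-8],[0,0,0],0.3],
    [[0,0,-10],[0,0,0],0.3],
    [[0,0,-11],[0,0,0],0.3],
  ],
)

```text
time: 14.67
tool_pos: [0.5056, 0.2294, 0.1714]
ee_rot: [3.141, -0.004, 0.542]
wrist_force: [0.9, 1.9, -0.2]
width: 0.0418
```

```bash
python3 - <<'E'
import numpy as np
c,s=np.cos(-.127),np.sin(-.127)
for i,(x,y) in enumerate([(-34,-68),(-34,0),(-34,68),(34,-68),(34,0),(34,68)]): print(i,.5705+(c*x-s*y)/1e3,-.0205+(s*x+c*y)/1e3)
x,y=96,0; print('slot',.5705+(c*x-s*y)/1e3,-.0205+(s*x+c*y)/1e3)
E
python3 d.py 0.6128 0.0426 0.17 -0.127
```

```text
0 0.5281610209526186 -0.0836459488267094
1 0.5367738246598399 -0.016193598146389328
2 0.5453866283670613 0.051258752533930724
3 0.5956133716329387 -0.09225875253393073
4 0.6042261753401601 -0.024806401853610674
5 0.6128389790473814 0.042645948826709384
slot 0.6657268480192754 -0.032659252292547784
t 14.67 pos [0.5056 0.2294 0.1714] rot [ 3.1408 -0.0041  0.5419] F [ 0.9  1.9 -0.2] w 0.0418
shift [-0.45 21.54  0.15] turn [-0.0007 -0.0042  0.6689]
```

Request:
apply_moves(
  moves=[
    [[0,1.5,0],[0,0,0.06],0.3],
    [[0,4.5,0],[0,0,0.15],0.3],
    [[-0.1,7.8,0],[0,0,0.25],0.3],
    [[-0.2,11,0],[0,0,0.36],0.3],
    [[-0.3,14,0],[0,0,0.46],0.3],
    [[-0.4,17,0],[0,0,0.55],0.3],
    [[-0.4,19.5,0],[0,0,0.63],0.3],
    [[-0.4,21,0],[0,0,0.669],0.3],
    [[-0.4,21.5,0],[0,0,0.669],0.3],
    [[-0.4,21.5,0],[0,0,0.669],0.3],
  ],
)

```text
time: 15.5
tool_pos: [0.612, 0.0422, 0.1671]
ee_rot: [-3.141, 0.002, -0.127]
wrist_force: [0.0, 0.2, -1.3]
width: 0.0421
```

```bash
python3 d.py 0.6128 0.0426 0.067 -0.127
python3 - <<'E'
from h import *
cv2.imwrite("pics/w5.png",optics.snapshot("wrist")[:,:,::-1])
E
```

```text
t 15.5 pos [0.612  0.0422 0.1671] rot [-3.1414e+00  1.9000e-03 -1.2710e-01] F [ 0.   0.2 -1.3] w 0.0421
shift [ 0.09 -0.05 10.01] turn [-0.0002  0.0019 -0.0001]
```

View pics/w5.png

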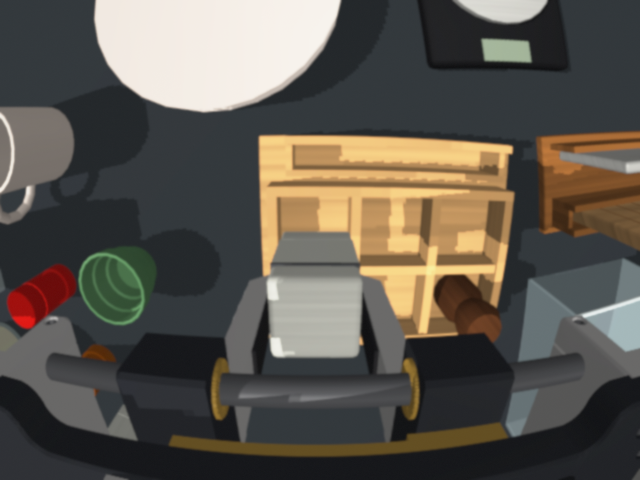

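Request:
apply_moves(
  moves=[
    [[0.1,0,1],[0,0,0],0.3],
    [[0.1,0,2.5],[0,0,0],0.3],
    [[0.1,0,4.5],[0,0,0],0.3],
    [[0.1,0,6.5],[0,0,0],0.3],
    [[0.1,0,8],[0,0,0],0.3],
    [[0.1,0,9],[0,0,0],0.3],
    [[0.1,0,9.4],[0,0,0],0.3],
    [[0.1,0,9.5],[0,0,0],0.3],
    [[0.1,0,9.5],[0,0,0],0.3],
    [[0.1,0,9.5],[0,0,0],0.3],
  ],
)

```text
time: 16.38
tool_pos: [0.614, 0.0429, 0.0744]
ee_rot: [-3.141, -0.002, -0.127]
wrist_force: [0.5, -0.2, -1.0]
width: 0.0421
```

Request:
apply_moves(
  moves=[
    [[0,0,0.1],[0,0,0],0.3],
    [[0,0,0.1],[0,0,0],0.3],
    [[0,0,0.2],[0,0,0],0.3],
    [[0,0,0.2],[0,0,0],0.3],
    [[0,0,0.3],[0,0,0],0.3],
    [[0,0,0.3],[0,0,0],0.3],
    [[0,0,0.4],[0,0,0],0.3],
    [[0,0,0.4],[0,0,0],0.3],
    [[0,0,0.4],[0,0,0],0.3],
    [[0,0,0.4],[0,0,0],0.3],
  ],
)

```text
time: 17.22
tool_pos: [0.6132, 0.0426, 0.0689]
ee_rot: [3.141, 0.0, -0.127]
wrist_force: [0.8, -0.2, -0.5]
width: 0.0415
```

Request:
apply_moves(
  moves=[
    [[0,0,0.05],[0,0,0],0.3],
    [[0,0,0.1],[0,0,0],0.3],
    [[0,0,0.15],[0,0,0],0.3],
    [[0,0,0.2],[0,0,0],0.3],
    [[0,0,0.2],[0,0,0],0.3],
    [[0,0,0.2],[0,0,0],0.3],
    [[0,0,0.2],[0,0,0],0.3],
    [[0,0,0.2],[0,0,0],0.3],
    [[0,0,0.2],[0,0,0],0.3],
    [[0,0,0.2],[0,0,0],0.3],
  ],
)

```text
time: 18.05
tool_pos: [0.6132, 0.0426, 0.067]
ee_rot: [3.142, -0.0, -0.127]
wrist_force: [-0.1, 0.1, -1.1]
width: 0.0416
```

Request:
apply_moves(
  moves=[
    [[0,0,0.05],[0,0,0],0.3],
    [[0,0,0.1],[0,0,0],0.3],
    [[0,0,0.1],[0,0,0],0.3],
    [[0,0,0.15],[0,0,0],0.3],
    [[0,0,0.15],[0,0,0],0.3],
    [[0,0,0.15],[0,0,0],0.3],
    [[0,0,0.15],[0,0,0],0.3],
    [[0,0,0.15],[0,0,0],0.3],
    [[0,0,0.15],[0,0,0],0.3],
    [[0,0,0.15],[0,0,0],0.3],
  ],
)

```text
time: 18.88
tool_pos: [0.6134, 0.0425, 0.0669]
ee_rot: [3.142, -0.001, -0.127]
wrist_force: [-2.0, 0.7, 5.7]
width: 0.0417
```

Landed (+5.7 N). Release to a partial opening and rise.

Request:
apply_moves(
  moves=[
    [[0,0,-0.1],[0,0,0],0.4],
    [[0,0,-0.1],[0,0,0],0.5],
    [[0,0,-0.1],[0,0,0],0.6],
    [[0,0,-0.1],[0,0,0],0.65],
    [[0,0,-0.1],[0,0,0],0.65],
    [[0,0,-1],[0,0,0],0.65],
    [[0,0,-4],[0,0,0],0.65],
    [[0,0,-8],[0,0,0],0.65],
    [[0,0,-12],[0,0,0],0.65],
    [[0,0,-15],[0,0,0],0.7],
  ],
)

```text
time: 19.72
tool_pos: [0.6138, 0.0426, 0.2199]
ee_rot: [-3.141, -0.004, -0.127]
wrist_force: [0.8, 0.9, 0.6]
width: 0.0647
```

```bash
python3 - <<'E'
from h import *
cv2.imwrite("pics/sc4.png",optics.snapshot("scene")[:,:,::-1])
crop('pics/sc4.png','pics/sc4c.png',190,140,450,310,3)
E
python3 d.py 0.43 0.25 0.28 0.6
```

```text
t 19.77 pos [0.6165 0.0425 0.2274] rot [-3.14   -0.0165 -0.1272] F [0.9 0.4 3.5] w 0.0652
shift [-21.04 -18.22  -5.58] turn [ 0.0045 -0.0164 -0.7271]
```

View pics/sc4c.png

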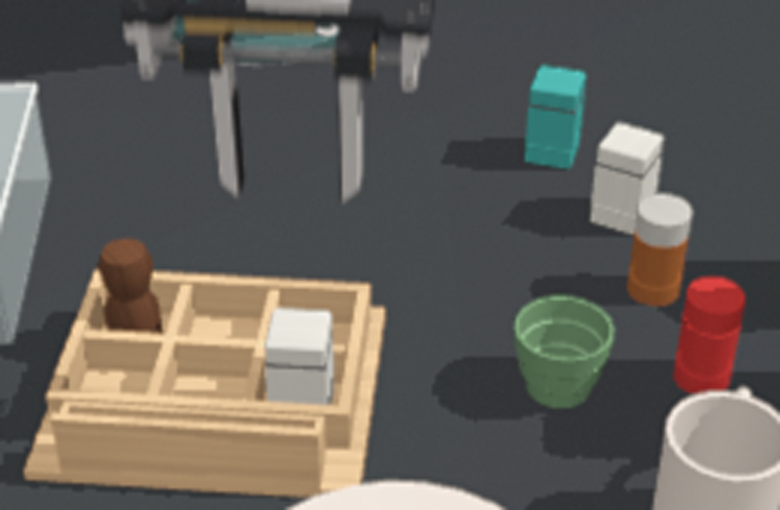

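```bash
python3 - <<'E'
from m import *
W=json.load(open('w3.json'))
print('bigjar',onz(W,(122,35),.135,True))
S=optics.get_calibration('scene');D=optics.get_calibration('side')
print('noodle',onz(S,(517,194),.23),onz(D,(246,300),.23),'bigjar',onz(D,(327,344),.135))
E
python3 d.py 0.476 0.325 0.16 1.3
```

```text
bigjar [0.48427735 0.49368684 0.135     ]
noodle [0.64200926 0.4767574  0.23      ] [0.61961276 0.49831401 0.23      ] bigjar [0.48720652 0.50750012 0.135     ]
t 19.77 pos [0.6165 0.0425 0.2274] rot [-3.14   -0.0165 -0.1272] F [0.9 0.4 3.5] w 0.0652
shift [-17.63 -26.23   6.49] turn [ 0.0105 -0.0148 -1.4271]
```

Request:
apply_moves(
  moves=[
    [[-1,-1.5,0],[0,0,-0.08],0.7],
    [[-3,-4.2,0],[0,0,-0.19],0.7],
    [[-5,-7.2,0],[0,0,-0.3],0.7],
    [[-7,-10.2,0],[0,0,-0.42],0.7],
    [[-9,-13.2,0],[0,0,-0.54],0.7],
    [[-11,-16.2,0.5],[0,0,-0.66],0.7],
    [[-13,-19.2,1],[0,0,-0.78],0.7],
    [[-15,-22.2,1.5],[0,0,-0.9],0.7],
    [[-16.6,-24.7,2],[0,0,-1.02],0.7],
    [[-17.6,-26.2,2.5],[0,0,-1.127],0.7],
  ],
)

```text
time: 20.6
tool_pos: [0.4701, 0.3276, 0.1907]
ee_rot: [-3.141, -0.001, 1.008]
wrist_force: [0.5, -0.8, -0.1]
width: 0.0657
```

```bash
python3 - <<'E'
from h import *
import json
W=optics.get_calibration('wrist')
cv2.imwrite("pics/w6.png",optics.snapshot("wrist")[:,:,::-1])
json.dump({k:np.array(v).tolist() for k,v in W.items()},open('w6.json','w'))
E
python3 d.py 0.476 0.325 0.06 1.0
```

```text
t 20.65 pos [0.4684 0.3293 0.1893] rot [-3.1380e+00 -3.0000e-04  1.0142e+00] F [-1.2  0.5 -0.6] w 0.066
shift [ 0.03  0.92 12.93] turn [-0.0036 -0.0003  0.0142]
```

View pics/w6.png

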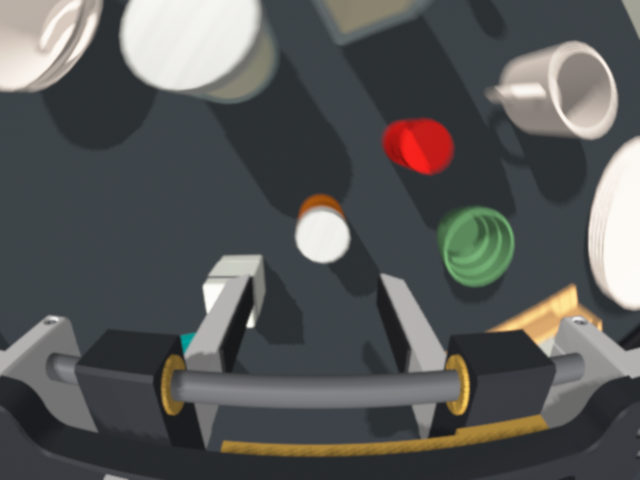

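Run:
```python
from m import *
W=json.load(open('w6.json')); print(onz(W,(323,235),.08,True), onz(W,(418,146),.08,True))
```

```text
[0.4770183  0.32801213 0.08      ] [0.57517689 0.34909498 0.08      ]
```

Request:
apply_moves(
  moves=[
    [[0,0.5,0.5],[0,0,0],0.7],
    [[0,0.8,2],[0,0,0],0.7],
    [[0,0.8,4],[0,0,0],0.7],
    [[0,0.8,5],[0,0,0],0.7],
    [[0,0.8,5.3],[0,0,0],0.7],
    [[0,0.8,5.3],[0,0,0],0.7],
    [[0,0.8,5.3],[0,0,0],0.7],
    [[0,0.8,5.3],[0,0,0],0.7],
    [[0,0.8,5.3],[0,0,0],0.7],
    [[0,0.8,5.3],[0,0,0],0.7],
  ],
)

```text
time: 21.48
tool_pos: [0.479, 0.3207, 0.1385]
ee_rot: [3.141, -0.002, 1.0]
wrist_force: [0.5, 0.5, 0.7]
width: 0.0655
```

```bash
python3 - <<'E'
from m import *
W=optics.get_calibration('wrist'); print('jar px should be',proj(W,[[.476,.325,.08]],True))
cv2.imwrite("pics/w7.png",optics.snapshot("wrist")[:,:,::-1])
E
python3 d.py 0.476 0.325 0.06 1.0
```

```text
jar px should be [[308.06031755 260.14448519]]
t 21.53 pos [0.4789 0.3207 0.1383] rot [ 3.1408e+00 -1.3000e-03  9.9980e-01] F [0.  0.1 0.5] w 0.066
shift [ 0.2  -0.49  7.83] turn [ 0.0008 -0.0013 -0.0002]
```

View pics/w7.png

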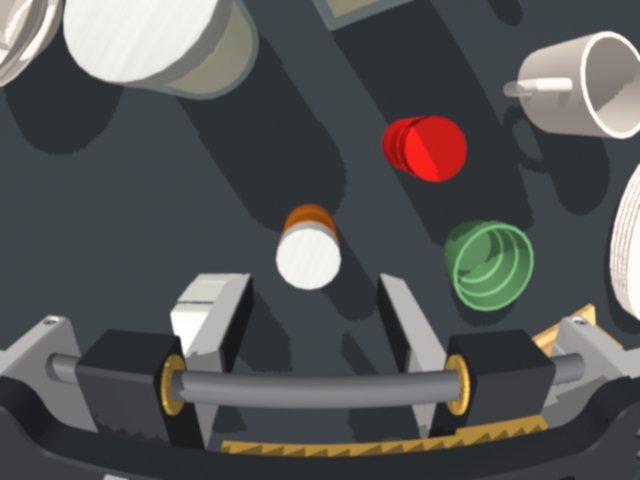

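Request:
apply_moves(
  moves=[
    [[0.3,-0.4,0.8],[0,0,0],0.7],
    [[0.3,-0.5,2.5],[0,0,0],0.7],
    [[0.3,-0.5,4.5],[0,0,0],0.7],
    [[0.3,-0.5,6.3],[0,0,0],0.7],
    [[0.3,-0.5,7.4],[0,0,0],0.7],
    [[0.3,-0.5,7.8],[0,0,0],0.7],
    [[0.3,-0.5,7.8],[0,0,0],0.7],
    [[0.3,-0.5,7.8],[0,0,0],0.6],
    [[0.3,-0.5,7.8],[0,0,0],0.5],
    [[0.3,-0.5,7.8],[0,0,0],0.35],
  ],
)

```text
time: 22.37
tool_pos: [0.4768, 0.3262, 0.0609]
ee_rot: [3.14, -0.002, 1.0]
wrist_force: [-0.2, 0.7, -0.8]
width: 0.0495
```

Request:
apply_moves(
  moves=[
    [[0,0,0],[0,0,0],0.3],
    [[0,0,0],[0,0,0],0.3],
    [[0,0,0],[0,0,0],0.3],
    [[0,0,0],[0,0,0],0.3],
    [[0,0,-1],[0,0,0],0.3],
    [[0,0,-3],[0,0,0],0.3],
    [[0,0,-5.5],[0,0,0],0.3],
    [[0,0,-8],[0,0,0],0.3],
    [[0,0,-10],[0,0,0],0.3],
    [[0,0,-12],[0,0,0],0.3],
  ],
)

```text
time: 23.2
tool_pos: [0.4754, 0.3255, 0.1804]
ee_rot: [-3.141, 0.001, 1.0]
wrist_force: [0.3, 0.7, -1.3]
width: 0.0416
```

```bash
python3 d.py 0.604 -0.025 0.18 1.444
```

```text
t 23.2 pos [0.4754 0.3255 0.1804] rot [-3.141e+00  9.000e-04  9.999e-01] F [ 0.3  0.7 -1.3] w 0.0416
shift [-22.55  29.76   0.05] turn [-0.0008  0.0008 -0.4441]
```

Request:
apply_moves(
  moves=[
    [[-1,1.3,-0.5],[0,0,-0.04],0.3],
    [[-3,4,-1],[0,0,-0.08],0.3],
    [[-5.2,6.9,-1],[0,0,-0.13],0.3],
    [[-7.4,9.8,-1],[0,0,-0.18],0.3],
    [[-9.6,12.7,-1],[0,0,-0.23],0.3],
    [[-11.8,15.6,-1],[0,0,-0.28],0.3],
    [[-14,18.5,-1],[0,0,-0.33],0.3],
    [[-16.2,21.4,-1],[0,0,-0.37],0.3],
    [[-18.4,24.3,-1],[0,0,-0.41],0.3],
    [[-20.5,27,-1],[0,0,-0.444],0.3],
  ],
)

```text
time: 24.03
tool_pos: [0.5921, 0.0054, 0.189]
ee_rot: [-3.14, 0.0, 1.445]
wrist_force: [-0.7, 0.4, -1.6]
width: 0.0415
```

Request:
apply_moves(
  moves=[
    [[-1,1.5,0],[0,0,0],0.3],
    [[-1.2,2.5,0],[0,0,0],0.3],
    [[-1,3.3,0],[0,0,0],0.3],
    [[-0.9,3.4,0],[0,0,0],0.3],
    [[-0.9,3.4,0],[0,0,0],0.3],
    [[-0.9,3.4,0],[0,0,0],0.3],
    [[-0.9,3.4,0],[0,0,0],0.3],
    [[-0.9,3.4,0],[0,0,0],0.3],
    [[-0.9,3.4,0],[0,0,0],0.3],
    [[-0.9,3.4,0],[0,0,0],0.3],
  ],
)

```text
time: 24.87
tool_pos: [0.6247, -0.0056, 0.1897]
ee_rot: [3.141, 0.0, 1.444]
wrist_force: [0.4, -0.5, -2.5]
width: 0.0418
```

```bash
python3 d.py 0.6042 -0.0248 0.0685 1.444
python3 - <<'E'
from h import *
cv2.imwrite("pics/w8.png",optics.snapshot("wrist")[:,:,::-1])
E
```

```text
t 24.87 pos [ 0.6247 -0.0056  0.1897] rot [3.1414e+00 1.0000e-04 1.4443e+00] F [ 0.4 -0.5 -2.5] w 0.0418
shift [-2.16 -1.8  12.12] turn [0.0002 0.0001 0.0003]
```

View pics/w8.png

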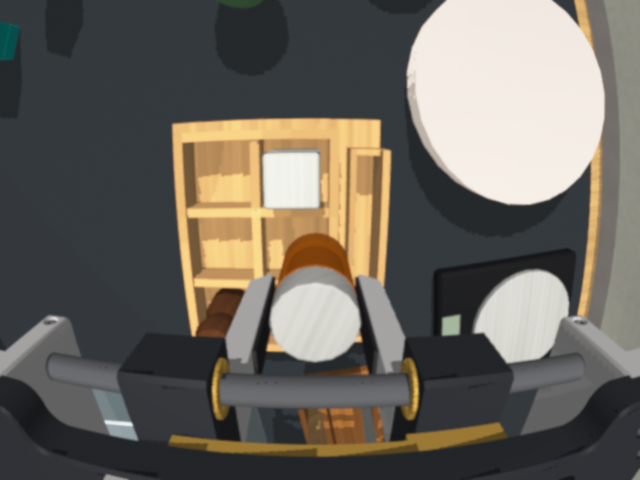

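Request:
apply_moves(
  moves=[
    [[-0.8,-0.7,0.5],[0,0,0],0.3],
    [[-2,-1.6,2],[0,0,0],0.3],
    [[-2.2,-1.8,3.5],[0,0,0],0.3],
    [[-2.2,-1.8,4],[0,0,0],0.3],
    [[-2.2,-1.8,4],[0,0,0],0.3],
    [[-2.2,-1.8,5],[0,0,0],0.3],
    [[-2.2,-1.8,6.5],[0,0,0],0.3],
    [[-2.2,-1.8,7.5],[0,0,0],0.3],
    [[-2.2,-1.8,7.8],[0,0,0],0.3],
    [[-2.2,-1.8,7.8],[0,0,0],0.3],
  ],
)

```text
time: 25.75
tool_pos: [0.6038, -0.0252, 0.1102]
ee_rot: [-3.139, 0.0, 1.444]
wrist_force: [-0.4, -0.6, -2.1]
width: 0.0415
```

```bash
python3 d.py 0.6042 -0.0248 0.0685 1.444
python3 - <<'E'
from h import *
cv2.imwrite("pics/sc5.png",optics.snapshot("scene")[:,:,::-1])
crop('pics/sc5.png','pics/sc5c.png',190,120,450,310,3)
E
```

```text
t 25.75 pos [ 0.6038 -0.0252  0.1102] rot [-3.1393  0.      1.4441] F [-0.4 -0.6 -2.1] w 0.0415
shift [0.05 0.05 4.17] turn [-0.0023  0.      0.0001]
```

View pics/sc5c.png

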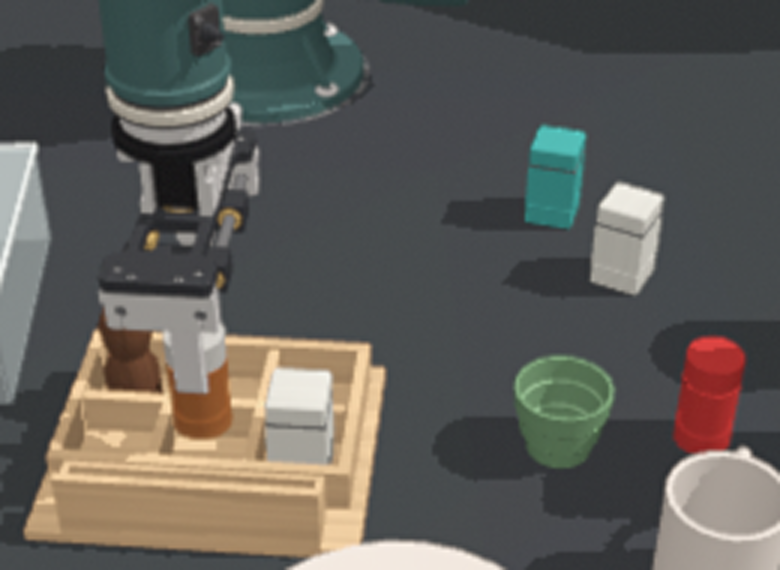

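Request:
apply_moves(
  moves=[
    [[0,0,0.5],[0,0,0],0.3],
    [[0,0,1.2],[0,0,0],0.3],
    [[0,0,2],[0,0,0],0.3],
    [[0,0,2.7],[0,0,0],0.3],
    [[0,0,3.2],[0,0,0],0.3],
    [[0,0,3.6],[0,0,0],0.3],
    [[0,0,3.8],[0,0,0],0.3],
    [[0,0,3.9],[0,0,0],0.3],
    [[0,0,3.9],[0,0,0],0.3],
    [[0,0,3.9],[0,0,0],0.3],
  ],
)

```text
time: 26.63
tool_pos: [0.6045, -0.0255, 0.0728]
ee_rot: [3.141, 0.0, 1.444]
wrist_force: [-0.4, 1.1, -2.5]
width: 0.0414
```

Request:
apply_moves(
  moves=[
    [[0,0,0.05],[0,0,0],0.3],
    [[0,0,0.1],[0,0,0],0.3],
    [[0,0,0.15],[0,0,0],0.3],
    [[0,0,0.2],[0,0,0],0.3],
    [[0,0,0.2],[0,0,0],0.3],
    [[0,0,0.2],[0,0,0],0.3],
    [[0,0,0.2],[0,0,0],0.3],
    [[0,0,0.2],[0,0,0],0.3],
    [[0,0,0.2],[0,0,0],0.3],
    [[0,0,0.2],[0,0,0],0.3],
  ],
)

```text
time: 27.47
tool_pos: [0.6043, -0.0255, 0.0705]
ee_rot: [3.142, 0.0, 1.444]
wrist_force: [0.0, -0.2, -1.9]
width: 0.0422
```

Request:
apply_moves(
  moves=[
    [[0,0,0.05],[0,0,0],0.3],
    [[0,0,0.1],[0,0,0],0.3],
    [[0,0,0.15],[0,0,0],0.3],
    [[0,0,0.2],[0,0,0],0.3],
    [[0,0,0.25],[0,0,0],0.3],
    [[0,0,0.25],[0,0,0],0.3],
    [[0,0,0.25],[0,0,0],0.3],
    [[0,0,0.25],[0,0,0],0.3],
    [[0,0,0.25],[0,0,0],0.3],
    [[0,0,0.25],[0,0,0],0.3],
  ],
)

```text
time: 28.3
tool_pos: [0.6043, -0.0255, 0.0685]
ee_rot: [3.141, 0.0, 1.444]
wrist_force: [-2.1, -0.9, 4.7]
width: 0.0416
```

Landed. Release, rise.

Request:
apply_moves(
  moves=[
    [[0,0,-0.1],[0,0,0],0.4],
    [[0,0,-0.1],[0,0,0],0.5],
    [[0,0,-0.1],[0,0,0],0.6],
    [[0,0,-0.1],[0,0,0],0.65],
    [[0,0,-0.1],[0,0,0],0.65],
    [[0,0,-1],[0,0,0],0.65],
    [[0,0,-4],[0,0,0],0.65],
    [[0,0,-8],[0,0,0],0.65],
    [[0,0,-11],[0,0,0],0.65],
    [[0,0,-13],[0,0,0],0.7],
  ],
)

```text
time: 29.13
tool_pos: [0.6057, -0.0256, 0.2033]
ee_rot: [3.135, 0.0, 1.444]
wrist_force: [0.8, -0.1, -0.5]
width: 0.0646
```

```bash
python3 d.py 0.3765 0.316 0.19 1.05
python3 - <<'E'
from h import *
cv2.imwrite("pics/sc6.png",optics.snapshot("scene")[:,:,::-1])
crop('pics/sc6.png','pics/sc6c.png',190,120,450,310,3)
E
```

```text
t 29.13 pos [ 0.6057 -0.0256  0.2033] rot [3.1348e+00 1.0000e-04 1.4439e+00] F [ 0.8 -0.1 -0.5] w 0.0646
shift [ 30.99 -27.07   1.14] turn [ 0.0067 -0.0013  0.3939]
```

View pics/sc6c.png

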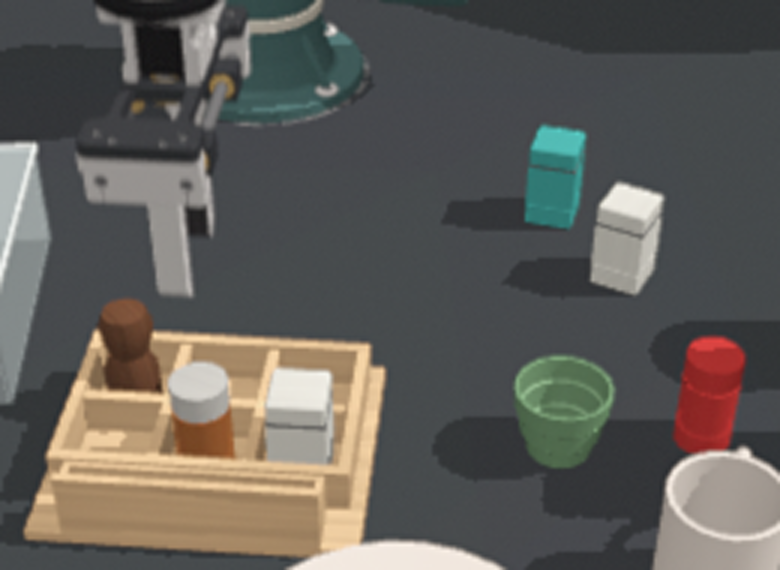

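Request:
apply_moves(
  moves=[
    [[1,-0.9,0],[0,0,0.03],0.7],
    [[3.5,-3,0],[0,0,0.07],0.7],
    [[6.5,-5.7,0],[0,0,0.11],0.7],
    [[9.5,-8.3,0],[0,0,0.15],0.7],
    [[12.5,-10.9,0],[0,0,0.19],0.7],
    [[15.5,-13.5,0],[0,0,0.23],0.7],
    [[18.5,-16.1,0],[0,0,0.27],0.7],
    [[21.5,-18.7,0],[0,0,0.31],0.7],
    [[24.5,-21.4,0],[0,0,0.35],0.7],
    [[27.5,-24,0],[0,0,0.394],0.7],
  ],
)

```text
time: 30.02
tool_pos: [0.3995, 0.279, 0.1981]
ee_rot: [3.141, -0.001, 1.048]
wrist_force: [-0.0, 0.5, 0.5]
width: 0.0658
```

```bash
python3 d.py 0.3763 0.3158 0.17 1.047
```

```text
t 30.02 pos [0.3995 0.279  0.1981] rot [ 3.1413e+00 -5.0000e-04  1.0475e+00] F [-0.   0.5  0.5] w 0.0658
shift [ 2.03 -3.85  2.81] turn [ 0.0003 -0.0005  0.0005]
```

Request:
apply_moves(
  moves=[
    [[1,-2,0],[0,0,0],0.7],
    [[1.8,-3.4,1],[0,0,0],0.7],
    [[2,-3.8,2],[0,0,0],0.7],
    [[2,-3.9,2.8],[0,0,0],0.7],
    [[2,-3.9,2.8],[0,0,0],0.7],
    [[2,-3.9,2.8],[0,0,0],0.7],
    [[2,-3.9,2.8],[0,0,0],0.7],
    [[2,-3.9,2.8],[0,0,0],0.7],
    [[2,-3.9,2.8],[0,0,0],0.7],
    [[2,-3.9,2.8],[0,0,0],0.7],
  ],
)

```text
time: 30.85
tool_pos: [0.3778, 0.3142, 0.1704]
ee_rot: [3.141, -0.001, 1.049]
wrist_force: [-0.3, -0.9, 0.0]
width: 0.0657
```

```bash
python3 - <<'E'
from m import *
W=optics.get_calibration('wrist'); print('tin px should be',proj(W,[[.3763,.3158,.078]],True))
cv2.imwrite("pics/w9.png",optics.snapshot("wrist")[:,:,::-1])
json.dump({k:np.array(v).tolist() for k,v in W.items()},open('w9.json','w'))
E
python3 d.py 0.3763 0.3158 0.06 1.047
```

```text
tin px should be [[312.69175976 246.19041995]]
t 30.9 pos [0.3776 0.3142 0.1703] rot [ 3.1412e+00 -6.0000e-04  1.0490e+00] F [ 1.   0.4 -0.5] w 0.0657
shift [ 0.06 -0.2  11.03] turn [ 0.0004 -0.0006  0.002 ]
```

View pics/w9.png

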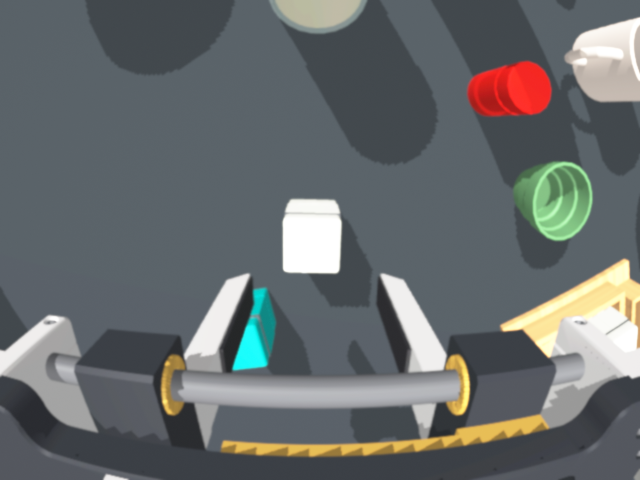

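Request:
apply_moves(
  moves=[
    [[0.2,-0.2,1],[0,0,0],0.7],
    [[0.2,-0.2,3.5],[0,0,0],0.7],
    [[0.2,-0.2,6],[0,0,0],0.7],
    [[0.2,-0.2,8.5],[0,0,0],0.7],
    [[0.2,-0.2,10],[0,0,0],0.7],
    [[0.2,-0.2,10.8],[0,0,0],0.7],
    [[0.2,-0.2,11],[0,0,0],0.7],
    [[0.2,-0.2,11],[0,0,0],0.6],
    [[0.2,-0.2,11],[0,0,0],0.5],
    [[0.2,-0.2,11],[0,0,0],0.35],
  ],
)

```text
time: 31.73
tool_pos: [0.3774, 0.3179, 0.0615]
ee_rot: [3.14, -0.003, 1.05]
wrist_force: [0.3, -0.0, 0.3]
width: 0.0493
```

Request:
apply_moves(
  moves=[
    [[0,0,0],[0,0,0],0.3],
    [[0,0,0],[0,0,0],0.3],
    [[0,0,0],[0,0,0],0.3],
    [[0,0,0],[0,0,0],0.3],
    [[0,0,-1],[0,0,0],0.3],
    [[0,0,-3],[0,0,0],0.3],
    [[0,0,-5.5],[0,0,0],0.3],
    [[0,0,-8],[0,0,0],0.3],
    [[0,0,-10],[0,0,0],0.3],
    [[0,0,-12],[0,0,0],0.3],
  ],
)

```text
time: 32.57
tool_pos: [0.3761, 0.3169, 0.1812]
ee_rot: [-3.141, 0.0, 1.05]
wrist_force: [-0.1, 0.2, -1.1]
width: 0.0417
```

```bash
python3 d.py 0.5454 0.0513 0.18 -0.127
```

```text
t 32.57 pos [0.3761 0.3169 0.1812] rot [-3.1415e+00  5.0000e-04  1.0497e+00] F [-0.1  0.2 -1.1] w 0.0417
shift [-14.61  27.9    0.12] turn [2.0000e-04 5.0000e-04 1.1767e+00]
```

Request:
apply_moves(
  moves=[
    [[-0.8,1.5,-0.5],[0,0,0.07],0.3],
    [[-2,4,-1],[0,0,0.17],0.3],
    [[-3.4,6.6,-1],[0,0,0.28],0.3],
    [[-4.8,9.2,-1],[0,0,0.39],0.3],
    [[-6.2,11.8,-1],[0,0,0.5],0.3],
    [[-7.6,14.4,-1],[0,0,0.61],0.3],
    [[-9,17.2,-1],[0,0,0.72],0.3],
    [[-10.5,20,-1],[0,0,0.83],0.3],
    [[-12,22.8,-1],[0,0,0.94],0.3],
    [[-13.2,25.2,-1],[0,0,1.04],0.3],
  ],
)

```text
time: 33.4
tool_pos: [0.5296, 0.0752, 0.1897]
ee_rot: [3.141, 0.001, 0.003]
wrist_force: [-0.1, 0.8, -0.9]
width: 0.0419
```

```bash
python3 d.py 0.5454 0.0513 0.11 -0.127
```

```text
t 33.4 pos [0.5296 0.0752 0.1897] rot [3.141e+00 1.200e-03 3.500e-03] F [-0.1  0.8 -0.9] w 0.0419
shift [1.58 2.39 7.97] turn [0.0007 0.0011 0.1305]
```

Request:
apply_moves(
  moves=[
    [[0.8,1.2,0],[0,0,0.07],0.3],
    [[1.4,2.1,1],[0,0,0.13],0.3],
    [[1.6,2.4,2.5],[0,0,0.13],0.3],
    [[1.6,2.4,4],[0,0,0.13],0.3],
    [[1.6,2.4,5.5],[0,0,0.13],0.3],
    [[1.6,2.4,7],[0,0,0.13],0.3],
    [[1.6,2.4,7.8],[0,0,0.13],0.3],
    [[1.6,2.4,8],[0,0,0.13],0.3],
    [[1.6,2.4,8],[0,0,0.13],0.3],
    [[1.6,2.4,8],[0,0,0.13],0.3],
  ],
)

```text
time: 34.23
tool_pos: [0.5459, 0.0535, 0.1108]
ee_rot: [-3.142, -0.001, -0.12]
wrist_force: [0.7, -0.0, -1.1]
width: 0.0416
```

```bash
python3 d.py 0.5454 0.0513 0.0685 -0.127
python3 - <<'E'
from h import *
cv2.imwrite("pics/sc7.png",optics.snapshot("scene")[:,:,::-1])
crop('pics/sc7.png','pics/sc7c.png',190,150,350,310,4)
cv2.imwrite("pics/sd7.png",optics.snapshot("side")[:,:,::-1])
crop('pics/sd7.png','pics/sd7c.png',220,120,380,270,4)
E
```

```text
t 34.23 pos [0.5459 0.0535 0.1108] rot [-3.1415e+00 -1.1000e-03 -1.2010e-01] F [ 0.7 -0.  -1.1] w 0.0416
shift [-0.03  0.22  4.23] turn [-0.0001 -0.0011  0.0069]
```

View pics/sc7c.png

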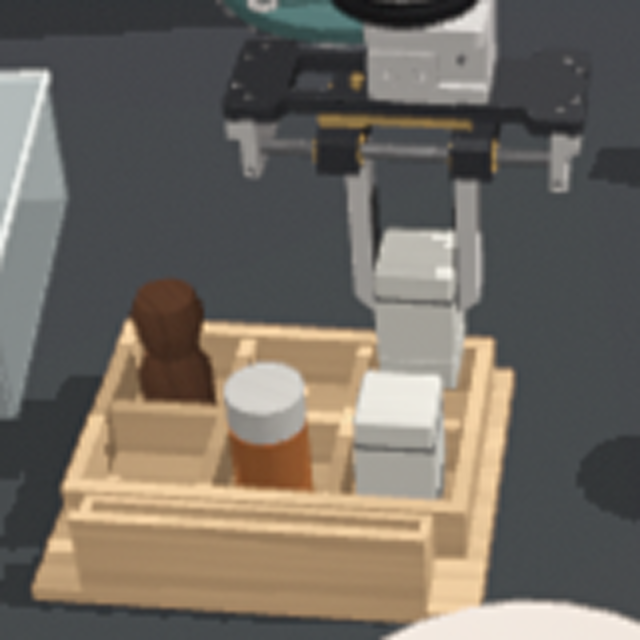

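View pics/sd7c.png

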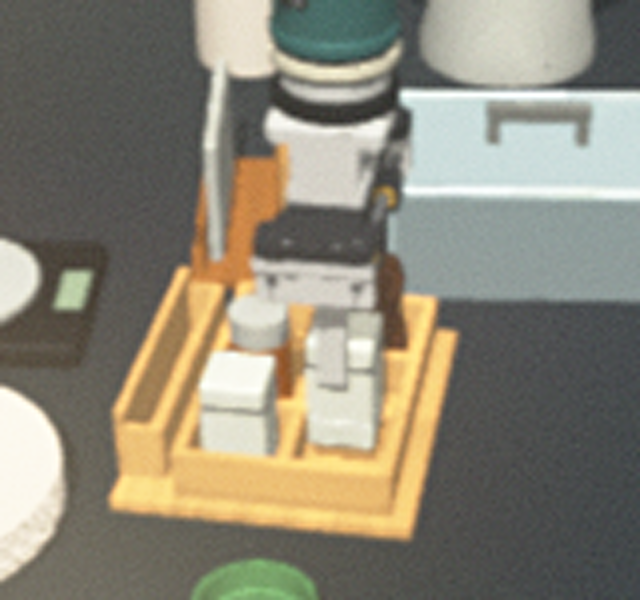

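Over cell 2. Shift y 0.2 cm and lower.

Request:
apply_moves(
  moves=[
    [[0,0.1,0],[0,0,0.007],0.3],
    [[0,0.2,0.5],[0,0,0.007],0.3],
    [[0,0.2,1.2],[0,0,0.007],0.3],
    [[0,0.2,2],[0,0,0.007],0.3],
    [[0,0.2,2.8],[0,0,0.007],0.3],
    [[0,0.2,3.4],[0,0,0.007],0.3],
    [[0,0.2,3.8],[0,0,0.007],0.3],
    [[0,0.2,4],[0,0,0.007],0.3],
    [[0,0.2,4],[0,0,0.007],0.3],
    [[0,0.2,4],[0,0,0.007],0.3],
  ],
)

```text
time: 35.17
tool_pos: [0.5456, 0.0514, 0.07]
ee_rot: [-3.142, -0.001, -0.127]
wrist_force: [-0.3, -0.3, -0.5]
width: 0.042
```

Request:
apply_moves(
  moves=[
    [[0,0,0.05],[0,0,0],0.3],
    [[0,0,0.1],[0,0,0],0.3],
    [[0,0,0.15],[0,0,0],0.3],
    [[0,0,0.2],[0,0,0],0.3],
    [[0,0,0.2],[0,0,0],0.3],
    [[0,0,0.2],[0,0,0],0.3],
    [[0,0,0.2],[0,0,0],0.3],
    [[0,0,0.2],[0,0,0],0.3],
    [[0,0,0.2],[0,0,0],0.3],
    [[0,0,0.2],[0,0,0],0.3],
  ],
)

```text
time: 36.0
tool_pos: [0.5457, 0.0515, 0.0693]
ee_rot: [-3.142, -0.001, -0.127]
wrist_force: [-1.7, -0.4, 5.5]
width: 0.0421
```

Request:
apply_moves(
  moves=[
    [[0,0,-0.1],[0,0,0],0.4],
    [[0,0,-0.1],[0,0,0],0.5],
    [[0,0,-0.1],[0,0,0],0.6],
    [[0,0,-0.1],[0,0,0],0.63],
    [[0,0,-0.1],[0,0,0],0.63],
    [[0,0,-1],[0,0,0],0.63],
    [[0,0,-4],[0,0,0],0.63],
    [[0,0,-8],[0,0,0],0.63],
    [[0,0,-12],[0,0,0],0.63],
    [[0,0,-16],[0,0,0],0.63],
  ],
)

```text
time: 36.83
tool_pos: [0.5449, 0.0514, 0.2301]
ee_rot: [3.142, 0.0, -0.127]
wrist_force: [0.8, -0.1, -0.5]
width: 0.0593
```

```bash
python3 d.py 0.54 -0.26 0.33 1.60
python3 - <<'E'
from h import *
cv2.imwrite("pics/sc8.png",optics.snapshot("scene")[:,:,::-1])
cv2.imwrite("pics/sd8.png",optics.snapshot("side")[:,:,::-1])
E
```

```text
t 36.83 pos [0.5449 0.0514 0.2301] rot [ 3.1415  0.     -0.1272] F [ 0.8 -0.1 -0.5] w 0.0593
shift [ 3.47 30.96 -9.98] turn [ 0.0000e+00  1.0000e-04 -1.7272e+00]
```

View pics/sc8.png

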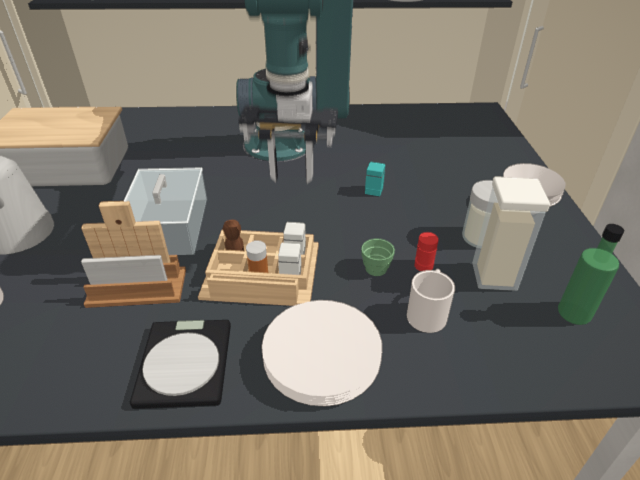

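View pics/sd8.png

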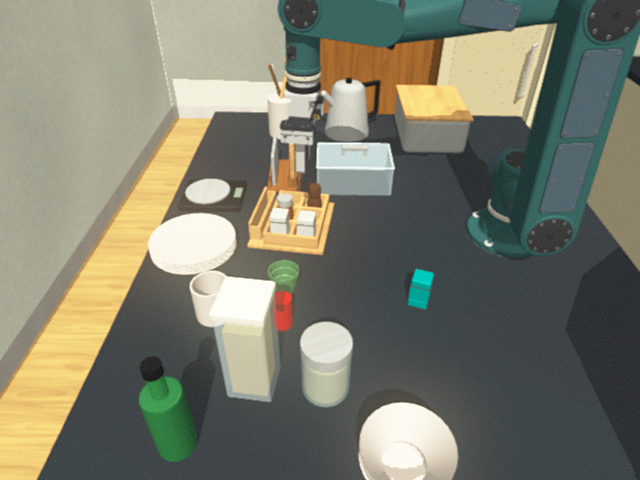

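Request:
apply_moves(
  moves=[
    [[0,1,-3],[0,0,-0.1],0.6],
    [[0.5,3,-6],[0,0,-0.21],0.6],
    [[1,5.5,-9],[0,0,-0.33],0.6],
    [[1.5,8.5,-10.5],[0,0,-0.45],0.6],
    [[2,11.5,-10.5],[0,0,-0.57],0.6],
    [[2.5,14.5,-10.5],[0,0,-0.69],0.6],
    [[3,17.5,-10.5],[0,0,-0.81],0.6],
    [[4,20.5,-10.5],[0,0,-0.93],0.6],
    [[5,23.5,-10.5],[0,0,-1.05],0.6],
    [[6,26,-10.5],[0,0,-1.17],0.6],
  ],
)

```text
time: 37.77
tool_pos: [0.5715, -0.2162, 0.3328]
ee_rot: [-3.141, 0.0, 1.048]
wrist_force: [-1.3, -0.9, 0.5]
width: 0.0561
```

```bash
python3 d.py 0.60 -0.31 0.33 1.61
```

```text
t 37.77 pos [ 0.5715 -0.2162  0.3328] rot [-3.1414e+00  5.0000e-04  1.0475e+00] F [-1.3 -0.9  0.5] w 0.0561
shift [-6.7   7.15  0.28] turn [-3.000e-04  4.000e-04 -5.625e-01]
```

Request:
apply_moves(
  moves=[
    [[-1.5,1.6,0],[0,0,-0.1],0.6],
    [[-3,3.2,0],[0,0,-0.2],0.6],
    [[-4.5,4.8,0],[0,0,-0.31],0.6],
    [[-5.8,6.2,0],[0,0,-0.42],0.6],
    [[-6.5,7,0],[0,0,-0.51],0.6],
    [[-6.7,7.1,0],[0,0,-0.56],0.6],
    [[-6.7,7.1,0],[0,0,-0.562],0.6],
    [[-6.7,7.1,0],[0,0,-0.562],0.6],
    [[-6.7,7.1,0],[0,0,-0.562],0.6],
    [[-6.7,7.1,0],[0,0,-0.562],0.6],
  ],
)

```text
time: 38.6
tool_pos: [0.5994, -0.3071, 0.3333]
ee_rot: [3.141, 0.0, 1.605]
wrist_force: [0.7, 0.6, 0.2]
width: 0.0565
```

```bash
python3 - <<'E'
from m import *
W=optics.get_calibration('wrist')
cv2.imwrite("pics/w10.png",optics.snapshot("wrist")[:,:,::-1])
json.dump({k:np.array(v).tolist() for k,v in W.items()},open('w10.json','w'))
crop('pics/w10.png','pics/w10c.png',230,140,400,330,4)
E
python3 d.py 0.60 -0.31 0.33 1.61
```

```text
t 38.65 pos [ 0.5994 -0.3071  0.3334] rot [3.1411e+00 3.0000e-04 1.6049e+00] F [ 0.3 -0.3 -0.4] w 0.0565
shift [-0.29  0.05  0.34] turn [ 0.0005  0.0003 -0.0051]
```

View pics/w10.png

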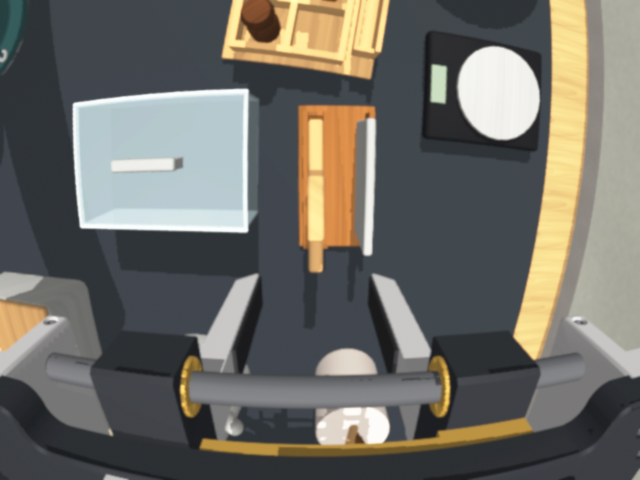

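View pics/w10c.png

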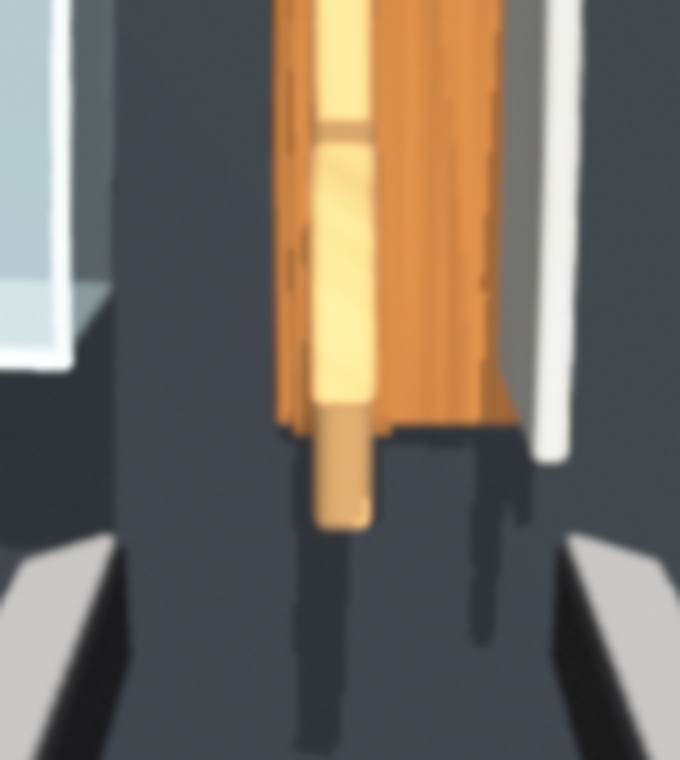

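Run:
```python
from m import *
W=json.load(open('w10.json')); f=lambda x,y,z: onz(W,np.array((x,y))/4+(230,140),z,True).round(4)
print('neck',f(344.5,273,.202),f(346,145,.202),f(343,402,.202),'width',f(313,270,.202),f(376,270,.202))
print('shoulder',f(345,60,.152),f(343.5,515,.152))
print('shoulder far', onz(W,(316,118),.152,True), 'rack near edge', f(277,420,.012),f(520,428,.012))
print('rack corners', [onz(W,q,.052,True).round(4) for q in((299,106),(376,106))])
```

```text
neck [ 0.5999 -0.2861  0.202 ] [ 0.5993 -0.2598  0.202 ] [ 0.6006 -0.3137  0.202 ] width [ 0.5935 -0.2857  0.202 ] [ 0.6064 -0.2853  0.202 ]
shoulder [ 0.5988 -0.2457  0.152 ] [ 0.6024 -0.3581  0.152 ]
shoulder far [ 0.59740574 -0.21108031  0.152     ] rack near edge [ 0.5807 -0.3777  0.012 ] [ 0.6647 -0.3778  0.012 ]
rack corners [array([ 0.577 , -0.1933,  0.052 ]), array([ 0.6686, -0.1888,  0.052 ])]
```

```bash
python3 d.py 0.60 -0.286 0.173 1.60
```

```text
t 38.65 pos [ 0.5994 -0.3071  0.3334] rot [3.1411e+00 3.0000e-04 1.6049e+00] F [ 0.3 -0.3 -0.4] w 0.0565
shift [ 2.11  0.12 16.04] turn [0.0005 0.0003 0.0049]
```

Request:
apply_moves(
  moves=[
    [[1,0.1,1],[0,0,0.005],0.6],
    [[2,0.1,3.5],[0,0,0.005],0.6],
    [[2.1,0.1,6.5],[0,0,0.005],0.6],
    [[2.1,0.1,8.5],[0,0,0.005],0.6],
    [[2.1,0.1,10],[0,0,0.005],0.6],
    [[2.1,0.1,10.5],[0,0,0.005],0.6],
    [[2.1,0.1,10.5],[0,0,0.005],0.6],
    [[2.1,0.1,10.5],[0,0,0.005],0.6],
    [[2.1,0.1,10.5],[0,0,0.005],0.6],
    [[2.1,0.1,10.5],[0,0,0.005],0.6],
  ],
)

```text
time: 39.48
tool_pos: [0.6003, -0.2871, 0.2301]
ee_rot: [3.139, 0.002, 1.6]
wrist_force: [0.8, -0.1, 0.8]
width: 0.0563
```

```bash
python3 - <<'E'
from m import *
W=optics.get_calibration('wrist')
cv2.imwrite("pics/w11.png",optics.snapshot("wrist")[:,:,::-1])
E
python3 d.py 0.60 -0.286 0.173 1.60
```

```text
t 39.53 pos [ 0.6003 -0.2871  0.2299] rot [3.1389e+00 1.7000e-03 1.5997e+00] F [-0.7 -0.1  0.5] w 0.0563
shift [ 0.12 -0.04  5.69] turn [ 0.0027  0.0017 -0.0003]
```

View pics/w11.png

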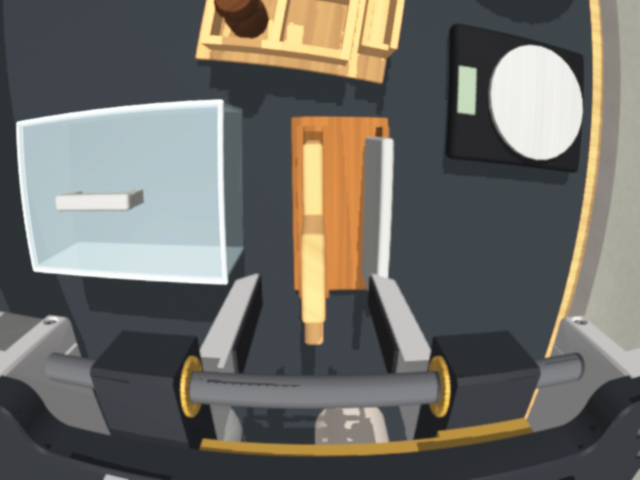

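Request:
apply_moves(
  moves=[
    [[0.1,0,0.8],[0,0,0],0.6],
    [[0.1,0,2],[0,0,0],0.6],
    [[0.1,0,3.5],[0,0,0],0.6],
    [[0.1,0,4.8],[0,0,0],0.6],
    [[0.1,0,5.6],[0,0,0],0.6],
    [[0.1,0,5.7],[0,0,0],0.5],
    [[0.1,0,5.7],[0,0,0],0.4],
    [[0.1,0,5.7],[0,0,0],0.3],
    [[0.1,0,5.7],[0,0,0],0.2],
    [[0.1,0,5.7],[0,0,0],0.15],
  ],
)

```text
time: 40.37
tool_pos: [0.6001, -0.286, 0.1722]
ee_rot: [3.14, 0.001, 1.6]
wrist_force: [-1.0, 0.5, 0.0]
width: 0.0266
```

Request:
apply_moves(
  moves=[
    [[0,0,0],[0,0,0],0.1],
    [[0,0,0],[0,0,0],0.05],
    [[0,0,0],[0,0,0],0],
    [[0,0,0],[0,0,0],0],
    [[0,0,0],[0,0,0],0],
    [[0,0,0],[0,0,0],0],
    [[0,0,0],[0,0,0],0],
    [[0,0,-0.5],[0,0,0],0],
    [[0,0,-1],[0,0,0],0],
    [[0,0,-1.5],[0,0,0],0],
  ],
)

```text
time: 41.2
tool_pos: [0.5993, -0.2853, 0.1847]
ee_rot: [-3.14, -0.002, 1.6]
wrist_force: [0.4, -0.0, -2.5]
width: 0.0134
```

Request:
apply_moves(
  moves=[
    [[0,0,-1],[0,0,0],0],
    [[0,0,-2],[0,0,0],0],
    [[0,0,-3],[0,0,0],0],
    [[0,0,-4.2],[0,0,0],0],
    [[0,0,-5.5],[0,0,0],0],
    [[0,0,-7],[0,0,0],0],
    [[0,0,-8.5],[0,0,0],0],
    [[0,0,-10],[0,0,0],0],
    [[0,0,-11.5],[0,0,0],0],
    [[0,0,-12.5],[0,0,0],0],
  ],
)

```text
time: 42.03
tool_pos: [0.6, -0.2859, 0.3143]
ee_rot: [3.138, 0.002, 1.6]
wrist_force: [0.6, 0.8, -2.3]
width: 0.0137
```

```bash
python3 - <<'E'
from m import *
cv2.imwrite("pics/sc12.png",optics.snapshot("scene")[:,:,::-1])
cv2.imwrite("pics/sd12.png",optics.snapshot("side")[:,:,::-1])
crop('pics/sc12.png','pics/sc12c.png',60,100,260,300,4)
crop('pics/sd12.png','pics/sd12c.png',210,40,350,250,3)
E
python3 d.py 0.666 -0.0327 0.31 1.444
```

```text
t 42.13 pos [ 0.6004 -0.2861  0.3148] rot [3.1362 0.0034 1.5998] F [-0.5  0.2 -2.5] w 0.0138
shift [25.14  7.29  0.44] turn [0.0056 0.003  0.1558]
```

View pics/sc12c.png

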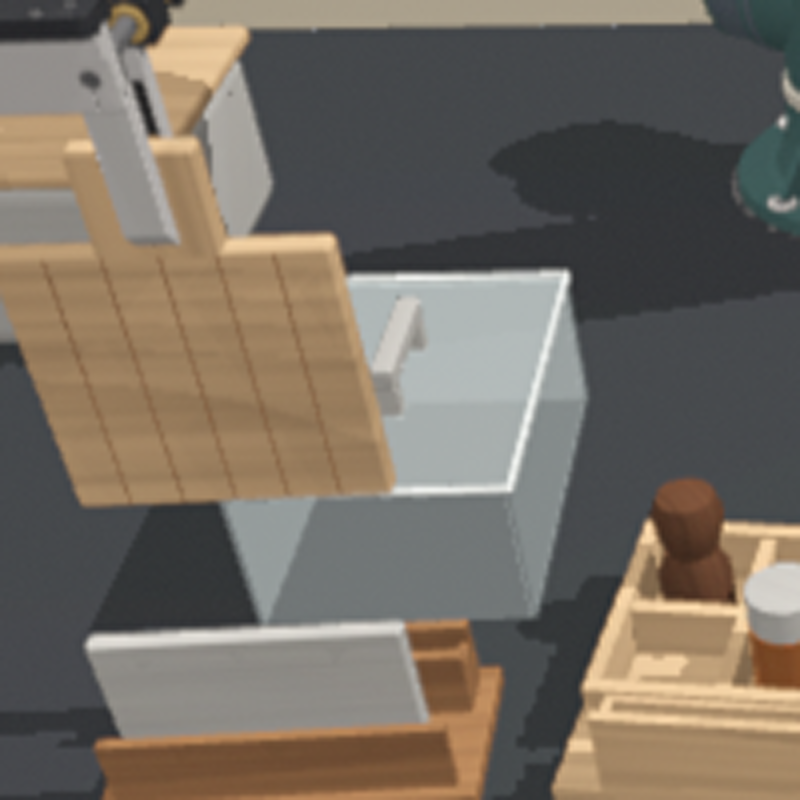

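View pics/sd12c.png

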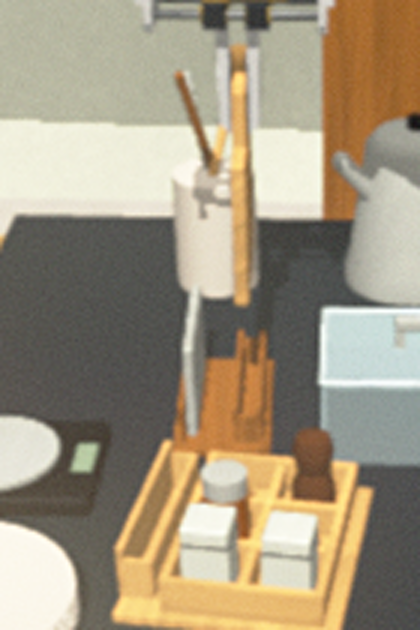

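Request:
apply_moves(
  moves=[
    [[1,0.3,0],[0,0,0.01],0],
    [[3,0.9,0],[0,0,0.03],0],
    [[5.5,1.6,0],[0,0,0.05],0],
    [[8.5,2.5,0],[0,0,0.07],0],
    [[11.5,3.3,0],[0,0,0.09],0],
    [[14.5,4.2,0],[0,0,0.11],0],
    [[17.5,5.1,0],[0,0,0.13],0],
    [[20.5,5.9,0],[0,0,0.15],0],
    [[23,6.7,0],[0,0,0.156],0],
    [[24.5,7.1,0],[0,0,0.156],0],
  ],
)

```text
time: 42.97
tool_pos: [0.6638, -0.0354, 0.3098]
ee_rot: [-3.14, -0.001, 1.447]
wrist_force: [0.1, 0.3, -3.7]
width: 0.014
```

```bash
python3 d.py 0.666 -0.0327 0.25 1.444
```

```text
t 42.97 pos [ 0.6638 -0.0354  0.3098] rot [-3.1399e+00 -1.2000e-03  1.4469e+00] F [ 0.1  0.3 -3.7] w 0.014
shift [0.29 0.2  5.98] turn [-0.0017 -0.0012  0.0029]
```

Request:
apply_moves(
  moves=[
    [[0.3,0.2,0.3],[0,0,0.003],0],
    [[0.3,0.2,1.2],[0,0,0.003],0],
    [[0.3,0.2,2.5],[0,0,0.003],0],
    [[0.3,0.2,4],[0,0,0.003],0],
    [[0.3,0.2,5.3],[0,0,0.003],0],
    [[0.3,0.2,6.4],[0,0,0.003],0],
    [[0.3,0.2,7],[0,0,0.003],0],
    [[0.3,0.2,7.2],[0,0,0.003],0],
    [[0.3,0.2,7.2],[0,0,0.003],0],
    [[0.3,0.2,7.2],[0,0,0.003],0],
  ],
)

```text
time: 43.8
tool_pos: [0.6661, -0.0366, 0.2397]
ee_rot: [3.14, 0.0, 1.44]
wrist_force: [0.7, 0.1, -3.1]
width: 0.0138
```

```bash
python3 - <<'E'
from m import *
cv2.imwrite("pics/sc13.png",optics.snapshot("scene")[:,:,::-1])
cv2.imwrite("pics/sd13.png",optics.snapshot("side")[:,:,::-1])
cv2.imwrite("pics/w13.png",optics.snapshot("wrist")[:,:,::-1])
crop('pics/sc13.png','pics/sc13c.png',190,160,330,310,5)
crop('pics/sd13.png','pics/sd13c.png',230,130,340,260,5)
E
python3 d.py 0.666 -0.0327 0.168 1.444
```

```text
t 43.95 pos [ 0.6663 -0.0361  0.2403] rot [3.1393e+00 2.0000e-04 1.4408e+00] F [-0.9 -0.5 -3.1] w 0.0139
shift [ 0.34 -0.09  7.23] turn [ 0.0023  0.0002 -0.0032]
```

View pics/sc13c.png

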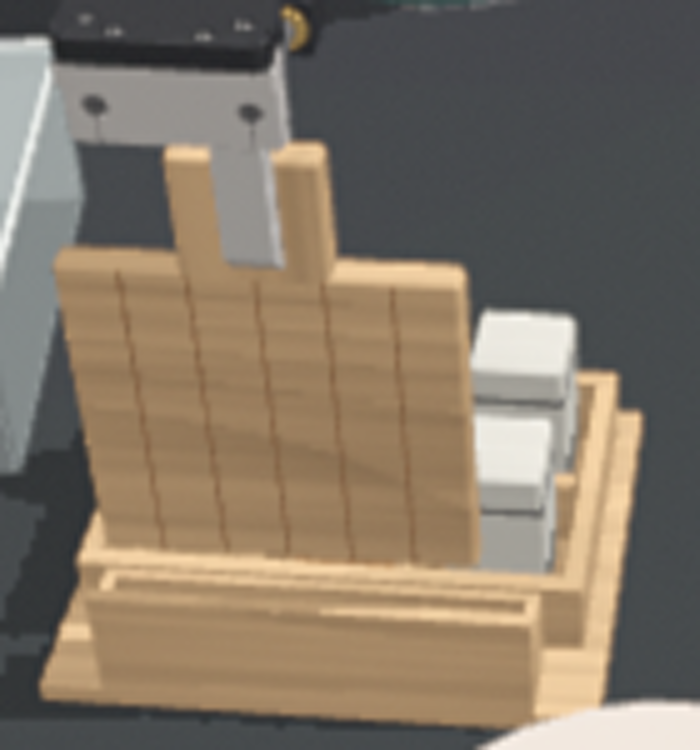

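View pics/sd13c.png

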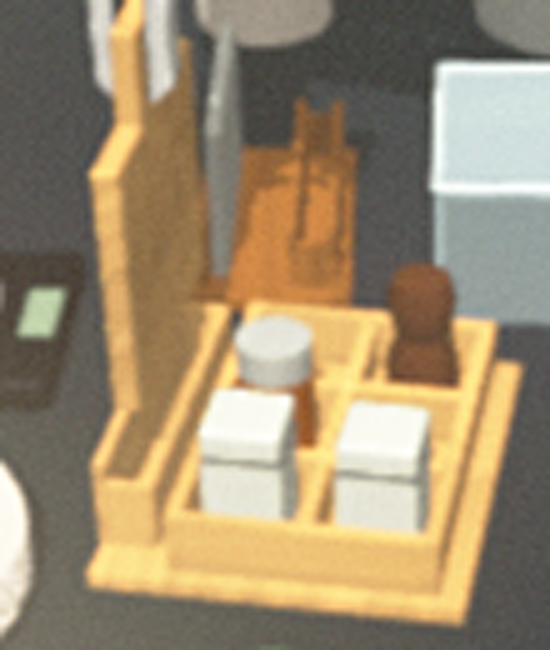

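View pics/w13.png

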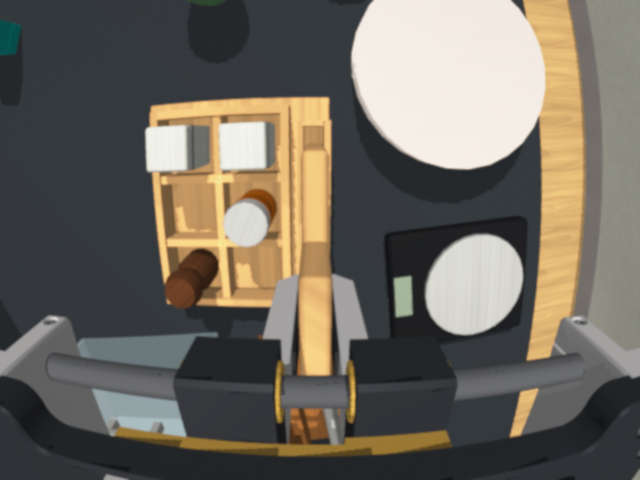

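Run:
```python
from m import *
crop('pics/sd13.png','pics/sd13d.png',240,190,300,250,12)
crop('pics/sc13.png','pics/sc13d.png',195,255,315,310,6)
S=optics.get_calibration('scene');D=optics.get_calibration('side')
c,s=np.cos(-.127),np.sin(-.127)
w=lambda x,y,z:[.5705+(c*x-s*y)/1e3,-.0205+(s*x+c*y)/1e3,z/1e3]
for x,y,z in((86,85,48),(106,85,60),(86,-85,48),(106,-85,60),(112,93,60),(72,106,42)): print((x,y,z),((proj(D,[w(x,y,z)])[0]-(240,190))*12).round(0),((proj(S,[w(x,y,z)])[0]-(195,255))*6).round(0))
o=robot.get_obs();ps=o['ee_rot'][2]-np.pi/2;p=o['tool_pos'];c,s=np.cos(ps),np.sin(ps)
for x in(-7,7):
  for y in(-75,75):
    q=[p[0]+(c*x-s*y)/1e3,p[1]+(s*x+c*y)/1e3,p[2]-.16]; print('board',x,y,((proj(D,[q])[0]-(240,190))*12).round(0),((proj(S,[q])[0]-(195,255))*6).round(0))
```

```text
(86, 85, 48) [228. 436.] [599. 149.]
(106, 85, 60) [133. 383.] [591. 165.]
(86, -85, 48) [403.  21.] [106. 121.]
(106, -85, 60) [318. -29.] [ 86. 136.]
(112, 93, 60) [ 96. 402.] [613. 179.]
(72, 106, 42) [269. 523.] [666. 137.]
board -7 -75 [373. -82.] [109.  59.]
board -7 75 [212. 277.] [555.  85.]
board 7 -75 [315. -87.] [99. 88.]
board 7 75 [149. 272.] [549. 114.]
```

View pics/sd13d.png

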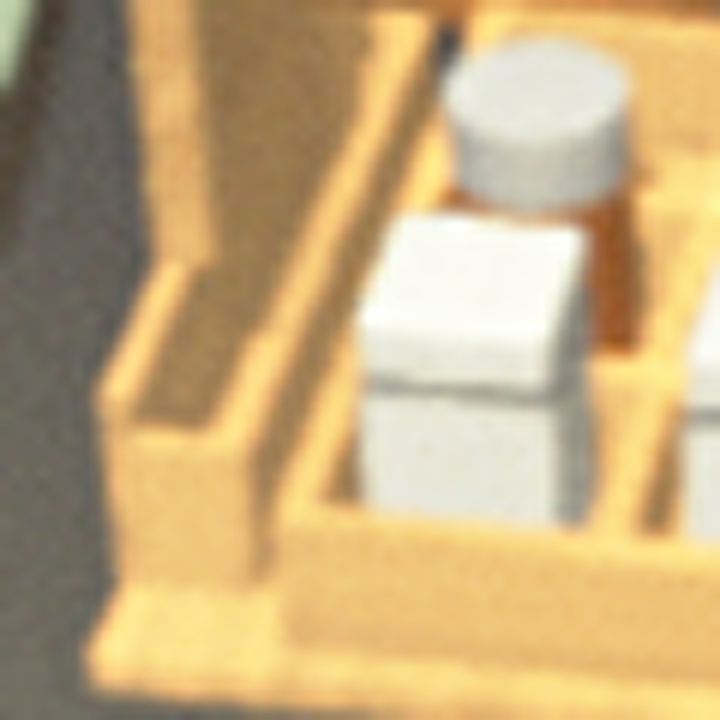

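View pics/sc13d.png

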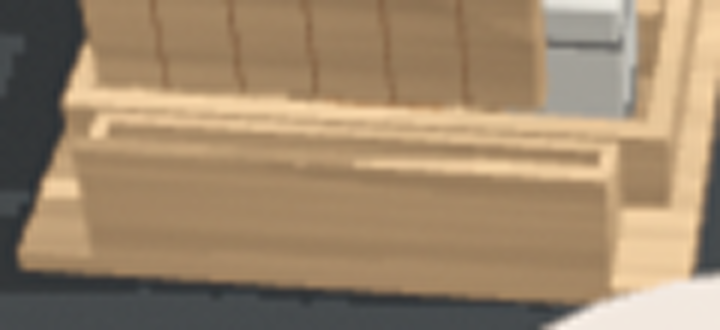

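```bash
cat > ov.py <<'E'
from m import *
def caddy(p):
    c,s=np.cos(p[2]),np.sin(p[2])
    return lambda x,y,z:[p[0]+(c*x-s*y)/1e3,p[1]+(s*x+c*y)/1e3,z/1e3]
L=[[(86,-85,48),(86,85,48)],[(106,-85,60),(106,85,60)],[(-72,-106,42),(-72,106,42),(72,106,42),(72,-106,42),(-72,-106,42)],[(112,-116,8),(112,116,8),(-86,116,8),(-86,-116,8),(112,-116,8)],[(0,-98,39),(0,98,39)]]
def over(src,dst,cal,fish,box,k,p=(.5705,-.0205,-.127),lines=L):
    x0,y0,x1,y1=box; im=cv2.resize(cv2.imread(src)[y0:y1,x0:x1],None,fx=k,fy=k,interpolation=cv2.INTER_CUBIC); w=caddy(p)
    for l in lines:
        pts=[]
        for a,b in zip(l[:-1],l[1:]): pts+=[w(*(np.array(a)+(np.array(b)-a)*t)) for t in np.linspace(0,1,12)]
        uv=((proj(cal,np.array(pts),fish)-(x0,y0)+.5)*k-.5)
        cv2.polylines(im,[np.round(uv).astype(int)],False,(0,0,255),1)
    cv2.imwrite(dst,im)
E
python3 - <<'E'
from ov import *
over('pics/sd8.png','pics/o1.png',optics.get_calibration('side'),False,(240,175,345,260),7)
over('pics/sc8.png','pics/o2.png',optics.get_calibration('scene'),False,(195,220,325,305),6)
over('pics/w3.png','pics/o3.png',json.load(open('w3.json')),True,(430,100,640,330),2.6.__int__() if False else 2)
W=optics.get_calibration('wrist'); json.dump({k:np.array(v).tolist() for k,v in W.items()},open('w13.json','w'))
over('pics/w13.png','pics/o4.png',W,True,(140,85,340,315),2)
E
```

```text
(no output)
```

View pics/o1.png

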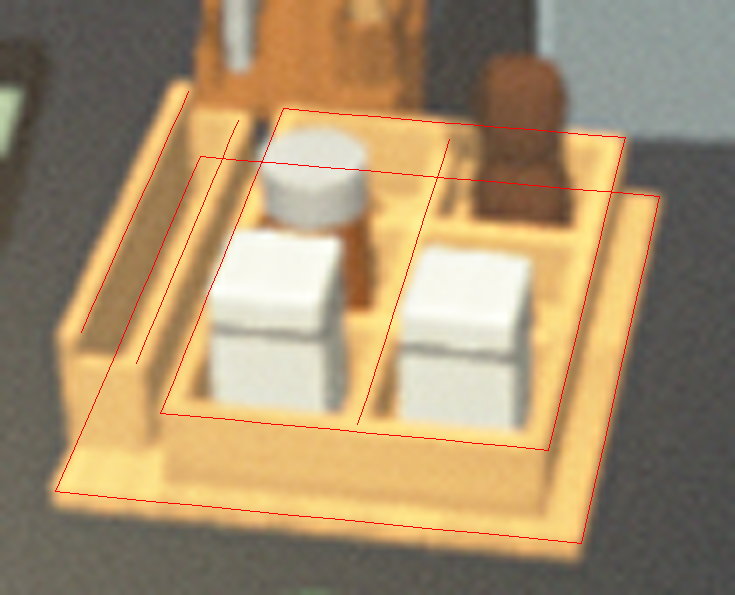

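View pics/o2.png

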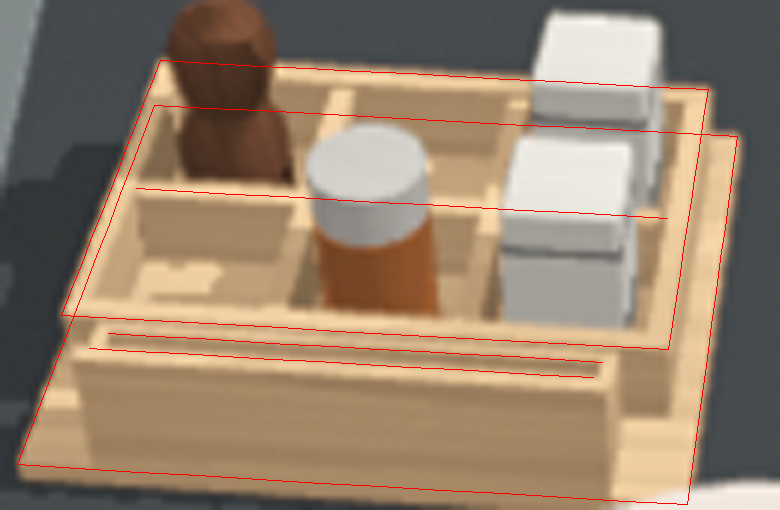

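View pics/o3.png

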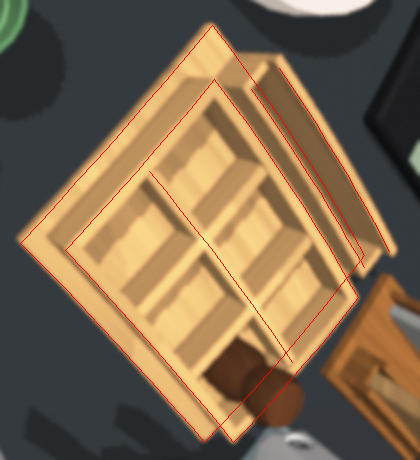

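View pics/o4.png

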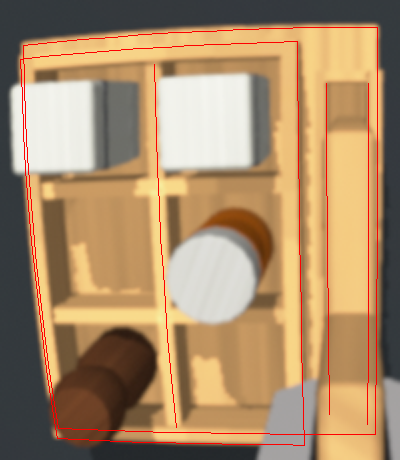

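Request:
apply_moves(
  moves=[
    [[0.2,-0.1,0],[0,0,-0.003],0],
    [[0.3,-0.1,0.3],[0,0,-0.003],0],
    [[0.3,-0.1,0.8],[0,0,-0.003],0],
    [[0.3,-0.1,1.3],[0,0,-0.003],0],
    [[0.3,-0.1,1.7],[0,0,-0.003],0],
    [[0.3,-0.1,1.8],[0,0,-0.003],0],
    [[0.3,-0.1,1.8],[0,0,-0.003],0],
    [[0.3,-0.1,1.8],[0,0,-0.003],0],
    [[0.3,-0.1,1.8],[0,0,-0.003],0],
    [[0.3,-0.1,1.8],[0,0,-0.003],0],
  ],
)

```text
time: 44.78
tool_pos: [0.6655, -0.033, 0.2214]
ee_rot: [3.141, 0.0, 1.444]
wrist_force: [-0.0, -1.0, -3.5]
width: 0.0138
```

```bash
python3 d.py 0.6658 -0.0327 0.168 1.444
python3 - <<'E'
from ov import *
W=optics.get_calibration('wrist'); json.dump({k:np.array(v).tolist() for k,v in W.items()},open('w14.json','w'))
cv2.imwrite("pics/w14.png",optics.snapshot("wrist")[:,:,::-1])
cv2.imwrite("pics/sd14.png",optics.snapshot("side")[:,:,::-1])
crop('pics/w14.png','pics/w14c.png',260,85,360,235,4)
crop('pics/sd14.png','pics/sd14c.png',240,170,300,250,9)
over('pics/w14.png','pics/o5.png',W,True,(260,85,360,235),4,lines=L[:2])
E
```

```text
t 44.78 pos [ 0.6655 -0.033   0.2214] rot [3.1408e+00 1.0000e-04 1.4438e+00] F [-0.  -1.  -3.5] w 0.0138
shift [0.03 0.02 5.34] turn [ 0.0008  0.0001 -0.0002]
```

View pics/o5.png

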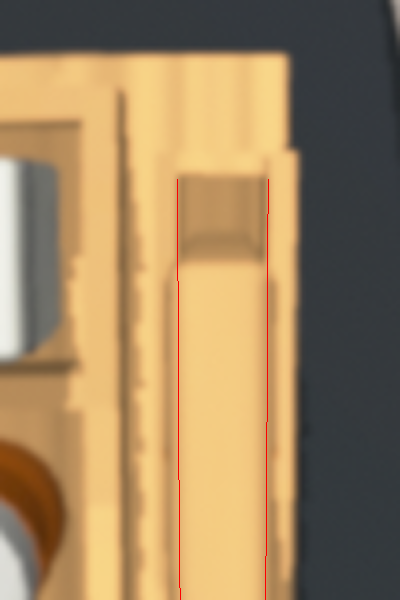

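View pics/sd14c.png

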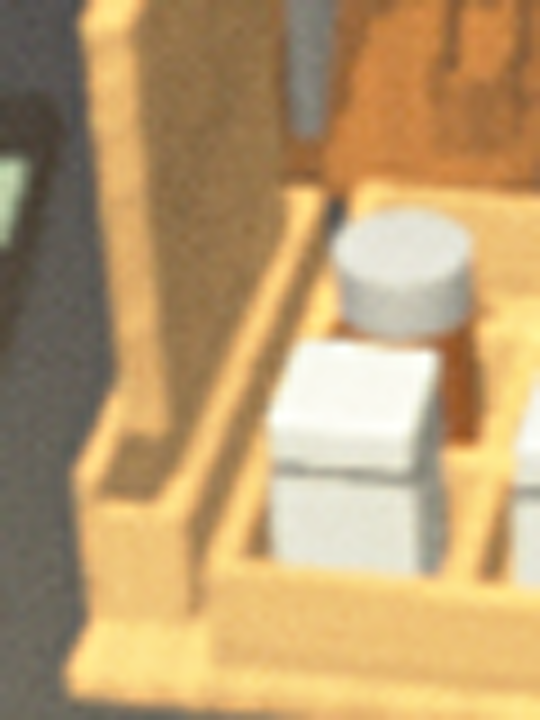

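Request:
apply_moves(
  moves=[
    [[0,0,0.3],[0,0,0],0],
    [[0,0,0.6],[0,0,0],0],
    [[0,0,0.9],[0,0,0],0],
    [[0,0,1.2],[0,0,0],0],
    [[0,0,1.5],[0,0,0],0],
    [[0,0,1.8],[0,0,0],0],
    [[0,0,1.8],[0,0,0],0],
    [[0,0,1.8],[0,0,0],0],
    [[0,0,1.8],[0,0,0],0],
    [[0,0,1.8],[0,0,0],0],
  ],
)

```text
time: 45.72
tool_pos: [0.6654, -0.0329, 0.2033]
ee_rot: [3.141, 0.0, 1.444]
wrist_force: [0.2, 0.3, -3.2]
width: 0.0138
```

```bash
python3 d.py 0.6658 -0.0327 0.168 1.444
python3 - <<'E'
from ov import *
cv2.imwrite("pics/sd15.png",optics.snapshot("side")[:,:,::-1])
crop('pics/sd15.png','pics/sd15c.png',240,170,300,250,9)
E
```

```text
t 45.72 pos [ 0.6654 -0.0329  0.2033] rot [3.1409e+00 1.0000e-04 1.4438e+00] F [ 0.2  0.3 -3.2] w 0.0138
shift [0.03 0.03 3.53] turn [ 0.0006  0.0001 -0.0002]
```

View pics/sd15c.png

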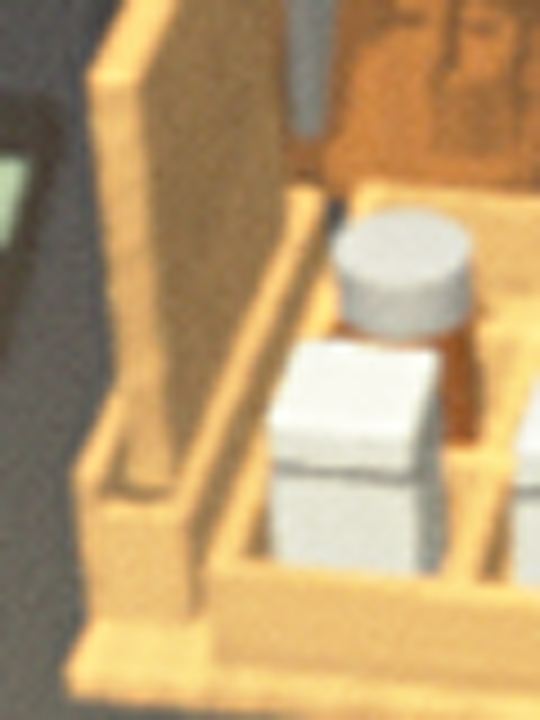

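Board is inside the slot mouth with no contact force. Continue down.

Request:
apply_moves(
  moves=[
    [[0,0,0.3],[0,0,0],0],
    [[0,0,0.7],[0,0,0],0],
    [[0,0,1.1],[0,0,0],0],
    [[0,0,1.5],[0,0,0],0],
    [[0,0,1.9],[0,0,0],0],
    [[0,0,2.3],[0,0,0],0],
    [[0,0,2.6],[0,0,0],0],
    [[0,0,2.9],[0,0,0],0],
    [[0,0,3.1],[0,0,0],0],
    [[0,0,3.1],[0,0,0],0],
  ],
)

```text
time: 46.6
tool_pos: [0.665, -0.0329, 0.1713]
ee_rot: [-3.141, 0.0, 1.444]
wrist_force: [-0.5, -0.2, -3.8]
width: 0.0141
```

Request:
apply_moves(
  moves=[
    [[0,0,0.05],[0,0,0],0],
    [[0,0,0.1],[0,0,0],0],
    [[0,0,0.15],[0,0,0],0],
    [[0,0,0.2],[0,0,0],0],
    [[0,0,0.25],[0,0,0],0],
    [[0,0,0.25],[0,0,0],0],
    [[0,0,0.25],[0,0,0],0],
    [[0,0,0.25],[0,0,0],0],
    [[0,0,0.25],[0,0,0],0],
    [[0,0,0.25],[0,0,0],0],
  ],
)

```text
time: 47.43
tool_pos: [0.6653, -0.0329, 0.1695]
ee_rot: [3.141, 0.0, 1.444]
wrist_force: [1.0, 0.7, -3.2]
width: 0.014
```

Request:
apply_moves(
  moves=[
    [[0,0,0.05],[0,0,0],0],
    [[0,0,0.1],[0,0,0],0],
    [[0,0,0.15],[0,0,0],0],
    [[0,0,0.2],[0,0,0],0],
    [[0,0,0.25],[0,0,0],0],
    [[0,0,0.25],[0,0,0],0],
    [[0,0,0.25],[0,0,0],0],
    [[0,0,0.25],[0,0,0],0],
    [[0,0,0.25],[0,0,0],0],
    [[0,0,0.25],[0,0,0],0],
  ],
)

```text
time: 48.27
tool_pos: [0.6653, -0.0328, 0.1677]
ee_rot: [3.141, -0.0, 1.444]
wrist_force: [-2.2, 0.8, 2.5]
width: 0.0139
```

Request:
apply_moves(
  moves=[
    [[0,0,0],[0,0,0],0.17],
    [[0,0,0],[0,0,0],0.2],
    [[0,0,0],[0,0,0],0.25],
    [[0,0,0],[0,0,0],0.35],
    [[0,0,0],[0,0,0],0.5],
    [[0,0,0],[0,0,0],0.6],
    [[0,0,-1],[0,0,0],0.6],
    [[0,0,-3],[0,0,0],0.6],
    [[0,0,-6],[0,0,0],0.6],
    [[0,0,-9],[0,0,0],0.6],
  ],
)

```text
time: 49.1
tool_pos: [0.6647, -0.0328, 0.2575]
ee_rot: [-3.14, 0.0, 1.444]
wrist_force: [0.2, 0.7, -0.2]
width: 0.0564
```

Request:
apply_moves(
  moves=[
    [[0,0,-1],[0,0,0],0.6],
    [[0,-3,-2],[0,0,0],0.6],
    [[0,-6,-3],[0,0,0],0.6],
    [[0,-9,-3],[0,0,0],0.6],
    [[0,-13,-3],[0,0,0],0.6],
    [[0,-17,-3],[0,0,0],0.6],
    [[0,-20,-3],[0,0,0],0.6],
    [[0,-23,-3],[0,0,0],0.6],
    [[0,-25,-3],[0,0,0],0.6],
    [[0,-26,-3],[0,0,0],0.6],
  ],
)

```text
time: 49.93
tool_pos: [0.4053, 0.0004, 0.2875]
ee_rot: [3.14, 0.0, 1.444]
wrist_force: [-0.5, 0.8, 0.4]
width: 0.0564
```

```bash
python3 d.py 0.6658 -0.0327 0.168 1.444
python3 - <<'E'
from ov import *
for n in('scene','side','wrist'): cv2.imwrite(f"pics/{n}16.png",optics.snapshot(n)[:,:,::-1])
E
```

```text
t 49.93 pos [4.053e-01 4.000e-04 2.875e-01] rot [3.1401e+00 1.0000e-04 1.4440e+00] F [-0.5  0.8  0.4] w 0.0564
shift [1.000e-02 2.624e+01 1.199e+01] turn [0.0015 0.0001 0.    ]
```

View pics/scene16.png

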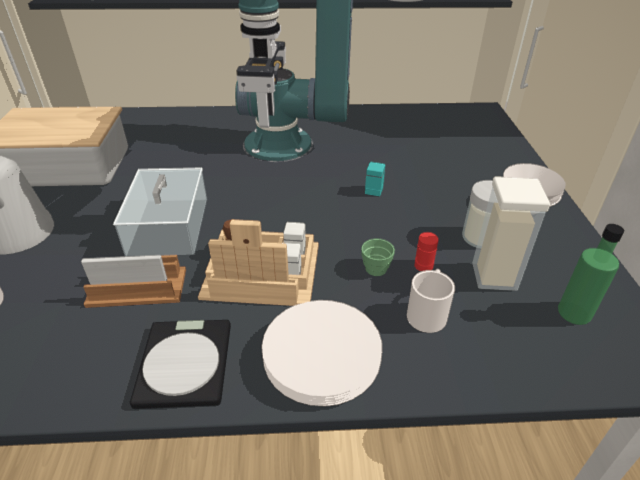

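View pics/side16.png

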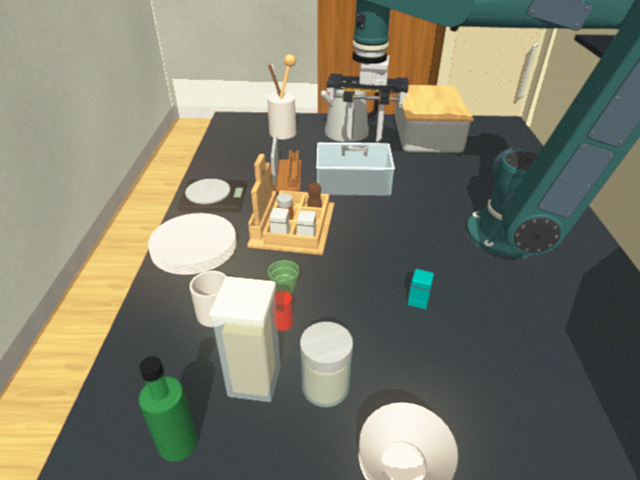

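View pics/wrist16.png

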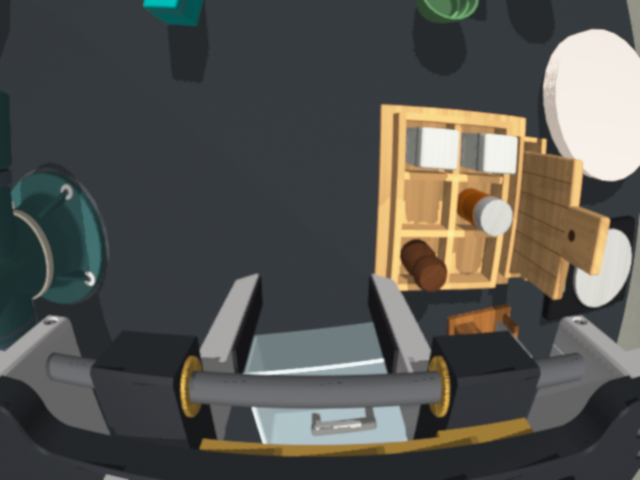

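```bash
python3 -c "
from bench import job
print(job.close_job())"
```

```text
the job is handed in; nothing more can be done
None
```

The job is done and handed in after about 50 s of the 210 s allowed.

- **Cover:** I lifted it straight off the caddy and set it down flat on the bare slate at about (0.41, -0.26) m, turned so its y points ahead.
- **Jars and tins:** Three were out, one amber jar and two tins. The tins stand upright in compartments 5 and 2 and the jar in compartment 4.
- **Board:** It stands upright in the caddy's slot, and the tool height at landing matched the slot floor to within 1 mm.
- **Left alone:** I did not touch the mill (compartment 0), mug, green cup, noodle box, big jar, or the red and turquoise look-alikes.

The last pictures from all three cameras, taken just before handing in, showed everything in place and the gripper clear of it all.

- **Disagreements:** The scene and side cameras disagreed by about 2 mm on the slot's position. I used the wrist camera, which lay between them, and the board went in without any force from the walls.
- **Failures:** No check failed, but one carry of the jar stopped about 3 cm off in free air because of my axis error; I corrected it before lowering.

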